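# Load the microscope filter cassette and shut its retaining bar

### The arm

A 7-joint arm with a two-finger parallel gripper is mounted at the origin on the work surface. World frame = base frame: x ahead of the robot, y to its left, z up, the work surface at z = 0. Lengths are in m, angles in rad, forces in N, time in s.
With the tool pointing down it reaches from about 0.4 to 0.85 m from the base axis. Payload 4.5 kg.
Tool frame: the origin (TCP) lies at the very end of the fingers, on their centre line; the grasp point (between the pads) lies 19 mm behind it (r.grip_point_offset is the distance from the TCP to the grasp point, in m); z points along the fingers, y is the line along which they close (so a half turn about z gives the same grasp; the last joint's range is limited). The gripper opens to 88 mm and grips with 3 to 60 N. Pads are 18 mm wide; open, the fingers measure 123 mm over their backs; the gripper's body (75 mm by 187 mm) begins 45 mm behind the grasp point.
Start: joints at [1.308, 0.689, -0.195, 1.565, 0.157, 0.902, -0.215], TCP at [0.183, -0.598, 0.239] pointing down, gripper open.
Joint ranges: [-3.01, 3.01], [-0.46, 2.08], [-1.47, 1.51], [0.13, 2.56], [-1, 4.14], [0.04, 2.09], [-2.66, 2.66]. Speed limits (rad/s): [2.57, 2.57, 3.14, 3.14, 3.14, 3.14, 3.14].

### API

Orientations are given as a unit quaternion [x, y, z, w].
In Python, from plant import r gives the robot as it stands.
- The arm moves only by the tool carry_out, never from a script. Its argument "rows" is a list of rows, each a list of 3 entries, a list of its own where there are three numbers: the shift along the tool's x, y, z in cm, then the turn, a rotation vector about the tool's x, y, z in degrees, then the closure, from 0 (fully open) to 1 (shut). A call has 1 to 12 rows; each row is the pose to reach, as a shift and turn from the pose commanded when the call began, along the tool's axes at that moment; what a row does not reach only later rows make up. A row lasts 1/10 s, in which the tool goes at most 50 mm and 8.59 degrees, less where a joint would pass 70% of its speed; a pose out of reach is approached as far as the arm can. A call with a gripper value outside its range is refused whole. The fingers move at their own pace and stop on an object; "newtons" is the grip in N (left out, the last holds). Time passes only in rows, so rows that repeat a pose let the fingers close. It gives the time, the measured TCP pose, the force, the opening and the grip force at its end, in the units of the state.
- r.get_state(): the state, without advancing time (a new reading comes with each control period).
- r.snapshot(name): name is "scene" or "top" or "wrist"; returns a dict with "image" (420x560x3 uint8, red, green, blue), "fx", "fy", "cx", "cy" (pixels), "pose" (4x4, takes a point from camera to world coordinates). Camera axes: x right, y up, looking along -z (the intrinsics and any distortion apply to the point x, -y, -z); pixel columns grow to the right and rows downward; lengths in m; the calibration is good to about 2 mm. The wrist camera is an equidistant fisheye: a pixel r from the principal point sees the ray r / f radians off the axis. A picture is of the moment at which its call begins. There is no depth.
- r.finish_job(): hands the job in; it is judged then, once.
The state is a dict: "clock": time; "q": joint angles; "qd": joint speeds; "joint_torque": joint torques, N m; "tool_pos": TCP position; "eef_rot": TCP orientation; "contact_force": force on the tool from outside, world axes, zero at the start; "moment": the same for the moment, N m; "opening": opening from 0.0 (shut) to 1.0 (fully open); "finger_force": force on a finger pad.
Only numpy, scipy, OpenCV 4.12 (cv2) and the standard library are available. Lean on these libraries where they do the work, as an engineer would, in place of code of your own. Each camera call takes 0.05 s, during which the arm holds its last target. There are 200 camera calls.

### The job

Load the filter cassette for the microscope: push the release rod through the slot of the blue housing until the hidden tab behind it is fully in, so that the red retaining bar moves aside, lay the rod back on its black mat, and take the grey blank disc out of the lowest slot and lay it flat on the cork pad. Slide every coloured filter disc that is there fully home into the slot marked with its own colour, handle pointing straight out, and only then press the spring pedal right down to its stop to shut the bar and let it come up again. Leave the tube rack, the jar and the mouse where they are.

Things in the scene. Friction and masses are not known exactly. Their poses are not given: they have to be found in the camera images.
- station: Filter cassette station, fixed on the bench. Origin at bench level below the centre of a disc that is home; x points into the slots (loading direction), y to the left as you face the slots, z up. White cassette in the middle (y -55 to 55, z to 136 mm); to its left (y 68 to 190 mm) the pedal; to its right (y -141 to -69 mm) the blue latch housing, 96 mm high, front face at x = -42 mm.
- cassette_mouth (a point): middle of the cassette's open front plane (station x = -42 mm), at the middle slot's floor. Side rails with inner edges at station y -24 and +24 mm and clear side walls 94 mm apart inside; open in the middle. Three slots, each 12 mm high, floors at z = 45, 75, 105 mm; back stop at x = +43 mm. In front a bar track, 6 mm high, x -64 to -44 mm.
- key_slot (a point): centre of the mouth of the upright slot in the front face of the blue latch housing, 55 mm above the bench; the slot is 14 mm wide and 24 mm high, through an 8 mm thick front; goes in along station x. Axes as the station's. The hidden red tab stands squarely behind it, 38 mm behind the front face.
- release_tab (a joint): travel of the hidden red release tab: 0 out, 0.015 m pushed fully in (along station x). About 3 N to move; it stays where it is left and is linked to the bar (bar = 1.6 x tab).
- bar (a joint): sideways travel of the upright red retaining bar in front of the slots: 0 closed (bar at station y = +28 mm, in the way of the discs), 0.024 m open (y = +52 mm, clear of them). 8 mm square, station x -54 to -46 mm, up to z = 124 mm. Opened by the tab, closed by the pedal; it stays where it is left.
- pedal (a joint): angle of the hinged spring pedal: 0 up, 0.5 rad down on its stop; needs about 10 N at its pad near the stop and springs back when let go. Going down it pushes the open bar back to closed; the bar is only shut once the pedal is on its stop.
- pedal_pad (a point): place to press, on the pedal's top face (black, yellow ribs; 60 mm along station x, 80 mm along y), 70 mm from the hinge, whose axis runs along station x at y = +98 mm, z = 70 mm. The pad slopes up away from it by 0.25 rad when up, down by 0.25 rad on the stop. The point moves with the pedal and drops about 35 mm.
- mat: thin black rubber mat, fixed on the bench, 200 x 110 x 3 mm (x, y, z), where the rod belongs; origin at the centre of its underside.
- rod: release rod, lying flat, 160 mm long, 70 g: orange handle 14 x 14 mm from x = -80 to -10 mm, then a steel shaft of 8 mm diameter to the tip at x = +80 mm. Origin at half length, level with the handle's underside; x axis along the rod to the tip, axis of the rod at z = 7 mm.
- rod_tip (a point): centre of the tip of the steel shaft.
- blank: grey blank disc, same shape as the filter discs (84 mm diameter, 5 mm thick, grey handle bar 12 mm wide and 20 mm high running along -x to x = -106 mm, origin at the centre of the underside). It starts home in the lowest slot (the blue one), handle out.
- pad: cork pad, fixed on the bench in front of the cassette, 160 x 110 x 3 mm (x, y, z), where the blank is to be laid; origin at the centre of its underside.
- tube_rack: yellow rack with sample tubes, 150 x 70 mm and 96 mm high with its tubes; bystander, origin at the centre of its underside.
- jar: glass jar with white cap, 64 mm diameter, 85 mm high; bystander, origin at the centre of its underside.
- mouse: black computer mouse, 105 x 60 x 34 mm; bystander, origin at the centre of its underside.
- disc_blue: blue filter disc (may be absent): 84 mm diameter, 5 mm thick, blue glass in a black rim, with a blue handle bar 12 mm wide (y) and 20 mm high (z 0 to 20 mm) that runs from the rim to x = -106 mm. Origin at the centre of the disc's underside, z up; the handle lies along -x. 60 g, centre of mass about 4 mm from the origin towards the handle.
- handle_blue (a point): place to grip on the handle of the blue disc: 92 mm from the disc's centre, 10 mm above its underside.
- slot_blue (a point): where the origin of the blue disc lies when it is home (45 mm above the bench, on the floor of the slot with blue marks under it; lowest slot). Axes as the station's. Home, the disc's handle points out of the cassette, along -x of the station.
- disc_green: green filter disc (may be absent): 84 mm diameter, 5 mm thick, green glass in a black rim, with a green handle bar 12 mm wide (y) and 20 mm high (z 0 to 20 mm) that runs from the rim to x = -106 mm. Origin at the centre of the disc's underside, z up; the handle lies along -x. 60 g, centre of mass about 4 mm from the origin towards the handle.
- handle_green (a point): place to grip on the handle of the green disc: 92 mm from the disc's centre, 10 mm above its underside.
- slot_green (a point): where the origin of the green disc lies when it is home (75 mm above the bench, on the floor of the slot with green marks under it; middle slot). Axes as the station's. Home, the disc's handle points out of the cassette, along -x of the station.
- disc_yellow: yellow filter disc (may be absent): 84 mm diameter, 5 mm thick, yellow glass in a black rim, with a yellow handle bar 12 mm wide (y) and 20 mm high (z 0 to 20 mm) that runs from the rim to x = -106 mm. Origin at the centre of the disc's underside, z up; the handle lies along -x. 60 g, centre of mass about 4 mm from the origin towards the handle.
- handle_yellow (a point): place to grip on the handle of the yellow disc: 92 mm from the disc's centre, 10 mm above its underside.
- slot_yellow (a point): where the origin of the yellow disc lies when it is home (105 mm above the bench, on the floor of the slot with yellow marks under it; top slot). Axes as the station's. Home, the disc's handle points out of the cassette, along -x of the station.
Things that resemble listed ones, but are neither listed nor needed, are in the scene too. There is more than one size of the disc_blue; the one meant has the size given above.

How it is judged:
On the way, in this order (a step that is already met when the one before it is completed fails the run):
1. the hidden release tab is pushed fully in with the rod, and the bar is open (value of joint release_tab above 0.0135 m and contact force between rod and release_tab above 0.3 N), for 0.1 s.
2. every disc present is home in the slot of its colour, with the bar still open (x of disc_blue in the frame of slot_blue between -0.015 and 0.008 m and y of disc_blue in the frame of slot_blue between -0.01 and 0.01 m and z of disc_blue in the frame of slot_blue between -0.006 and 0.008 m and angle between each of disc_blue, disc_green, disc_yellow's own z axis and vertical below 0.12 rad and angle between the x axis of disc_blue and the x axis of slot_blue, either way round below 0.35 rad and x of handle_blue in the frame of slot_blue below -0.05 m and x of disc_green in the frame of slot_green between -0.015 and 0.008 m and y of disc_green in the frame of slot_green between -0.01 and 0.01 m and z of disc_green in the frame of slot_green between -0.006 and 0.008 m and angle between the x axis of disc_green and the x axis of slot_green, either way round below 0.35 rad and x of handle_green in the frame of slot_green below -0.05 m and x of disc_yellow in the frame of slot_yellow between -0.015 and 0.008 m and y of disc_yellow in the frame of slot_yellow between -0.01 and 0.01 m and z of disc_yellow in the frame of slot_yellow between -0.006 and 0.008 m and angle between the x axis of disc_yellow and the x axis of slot_yellow, either way round below 0.35 rad and x of handle_yellow in the frame of slot_yellow below -0.05 m and value of joint bar above 0.018 m), for 0.2 s.
3. the pedal is pressed down to its stop with the discs home (x of disc_blue in the frame of slot_blue between -0.015 and 0.008 m and y of disc_blue in the frame of slot_blue between -0.01 and 0.01 m and z of disc_blue in the frame of slot_blue between -0.006 and 0.008 m and angle between each of disc_blue, disc_green, disc_yellow's own z axis and vertical below 0.12 rad and angle between the x axis of disc_blue and the x axis of slot_blue, either way round below 0.35 rad and x of handle_blue in the frame of slot_blue below -0.05 m and x of disc_green in the frame of slot_green between -0.015 and 0.008 m and y of disc_green in the frame of slot_green between -0.01 and 0.01 m and z of disc_green in the frame of slot_green between -0.006 and 0.008 m and angle between the x axis of disc_green and the x axis of slot_green, either way round below 0.35 rad and x of handle_green in the frame of slot_green below -0.05 m and x of disc_yellow in the frame of slot_yellow between -0.015 and 0.008 m and y of disc_yellow in the frame of slot_yellow between -0.01 and 0.01 m and z of disc_yellow in the frame of slot_yellow between -0.006 and 0.008 m and angle between the x axis of disc_yellow and the x axis of slot_yellow, either way round below 0.35 rad and x of handle_yellow in the frame of slot_yellow below -0.05 m and value of joint pedal above 0.47 rad), for 0.1 s.
At the end, for the whole second after the job is handed in: Every disc present lies flat in the slot of its colour, handle out, within 15 mm of fully home; the bar is shut (within 5 mm), the pedal up again (below 0.06 rad), the rod flat with its middle over the mat, the blank flat with its centre over the pad; discs, blank and rod at rest (x of disc_blue in the frame of slot_blue between -0.015 and 0.008 m and y of disc_blue in the frame of slot_blue between -0.01 and 0.01 m and z of disc_blue in the frame of slot_blue between -0.006 and 0.008 m and angle between each of disc_blue, disc_green, disc_yellow, blank's own z axis and vertical below 0.12 rad and angle between the x axis of disc_blue and the x axis of slot_blue, either way round below 0.35 rad and x of handle_blue in the frame of slot_blue below -0.05 m and x of disc_green in the frame of slot_green between -0.015 and 0.008 m and y of disc_green in the frame of slot_green between -0.01 and 0.01 m and z of disc_green in the frame of slot_green between -0.006 and 0.008 m and angle between the x axis of disc_green and the x axis of slot_green, either way round below 0.35 rad and x of handle_green in the frame of slot_green below -0.05 m and x of disc_yellow in the frame of slot_yellow between -0.015 and 0.008 m and y of disc_yellow in the frame of slot_yellow between -0.01 and 0.01 m and z of disc_yellow in the frame of slot_yellow between -0.006 and 0.008 m and angle between the x axis of disc_yellow and the x axis of slot_yellow, either way round below 0.35 rad and x of handle_yellow in the frame of slot_yellow below -0.05 m and x of rod in the frame of mat between -0.1 and 0.1 m and y of rod in the frame of mat between -0.055 and 0.055 m and z of rod in the frame of mat below 0.025 m and x of blank in the frame of pad between -0.08 and 0.08 m and y of blank in the frame of pad between -0.055 and 0.055 m and z of blank in the frame of pad below 0.012 m and linear speed of each of rod, blank, disc_blue, disc_green, disc_yellow below 0.02 m/s and value of joint bar below 0.005 m and value of joint pedal below 0.06 rad); the robot touches nothing.
It fails at once if the tube rack is knocked or carried more than 30 mm from its place (distance of tube_rack from where it was at the start of the episode above 0.03 m).
It fails at once if the jar is knocked or carried more than 30 mm from its place (distance of jar from where it was at the start of the episode above 0.03 m).
It fails at once if the mouse is knocked or carried more than 30 mm from its place (distance of mouse from where it was at the start of the episode above 0.03 m).
Of disc_blue, disc_green, disc_yellow only 2 to 3 are there at a start; the rules pass over those that are not, and their reading is None.
At some moment in a run one of rod, disc_blue, disc_green, disc_yellow may be knocked a few centimetres aside while the robot is not near it.
It also fails if it takes over 210 s, if anything falls off the work surface, if the arm or the gripper's body presses on something with over 40 N, if the wrist force passes 120 N, or if a joint passes its speed limit or range.

## Working session

There is one attempt and no reset: what is moved stays moved. The work goes in short steps, Python scripts to look and compute and a tool call to move; the robot and the scene stay as the last step left them, time stands still between calls to the robot, and variables do not carry over. Pictures are saved under pics/ and viewed, at most 14 in all, crops included, and the job is handed in when it is done.

Besides the shell and the picture viewer there is one more tool, called after ">>>" as a command line: name --argument value ..., lists and objects as JSON in quotes. carry_out: Moves the arm, as the interface text tells. Its arguments: {"type":"object","properties":{"rows":{"type":"array"},"newtons":{"type":"number"}},"required":["rows"]}

```bash
mkdir -p pics; ls
python3 - <<'E'
from plant import r
import cv2,numpy as np
for n in("scene","top","wrist"):
    s=r.snapshot(n); cv2.imwrite(f"pics/{n}0.png",s["image"][:,:,::-1]); print(n,s["fx"],s["cx"],s["cy"],np.round(s["pose"],3).tolist(), [k for k in s])
print(r.get_state(), r.grip_point_offset)
E
```

```text
pics
scene 418.70275992624437 284.3951130045562 207.96205387961015 [[0.823, -0.382, 0.421, 0.948], [0.568, 0.529, -0.631, -0.713], [0.019, 0.758, 0.652, 0.809], [0.0, 0.0, 0.0, 1.0]] ['image', 'fx', 'fy', 'cx', 'cy', 'pose']
top 413.6881505499446 279.9553767600973 204.08031783728367 [[-0.002, 0.993, -0.118, 0.384], [-1.0, -0.001, 0.007, -0.007], [0.007, 0.118, 0.993, 1.242], [0.0, 0.0, 0.0, 1.0]] ['image', 'fx', 'fy', 'cx', 'cy', 'pose']
wrist 325.19226210127806 279.346899970638 203.60163630890253 [[0.292, 0.911, 0.292, 0.257], [-0.957, 0.278, 0.088, -0.573], [-0.001, -0.305, 0.952, 0.384], [0.0, 0.0, 0.0, 1.0]] ['image', 'fx', 'fy', 'cx', 'cy', 'pose']
{'clock': 0.15, 'q': array([ 1.30784796,  0.68977957, -0.1945557 ,  1.56607585,  0.1572766 ,
        0.90249604, -0.21507261]), 'qd': array([ 0.00152414, -0.00296221, -0.00045972, -0.00270811, -0.00052239,
        0.00045633, -0.00059604]), 'joint_torque': array([-1.63044595e-03, -5.27862775e+01, -1.26840446e+00, -1.53587312e+01,
       -5.24790538e-02,  3.90047673e-03,  8.89379271e-05]), 'tool_pos': array([ 0.18260756, -0.59723851,  0.23811012]), 'eef_rot': array([ 9.89005366e-01,  1.47878047e-01, -1.33222475e-04, -6.72303895e-04]), 'contact_force': array([ 0.08197748,  0.71407472, -0.38444964]), 'moment': array([ 0.02280949, -0.00229358, -0.02172255]), 'finger_force': 0.0, 'opening': 1.0030897803118242} 0.0187
```

View pics/top0.png

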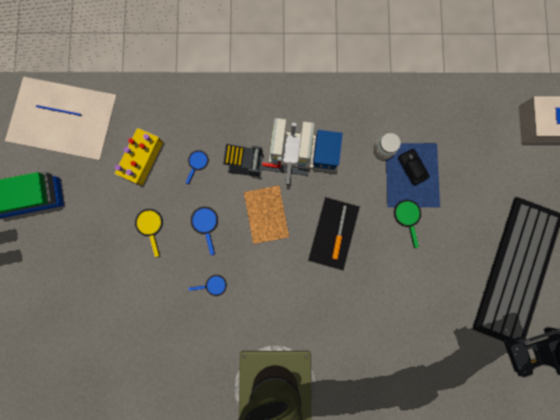

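View pics/scene0.png

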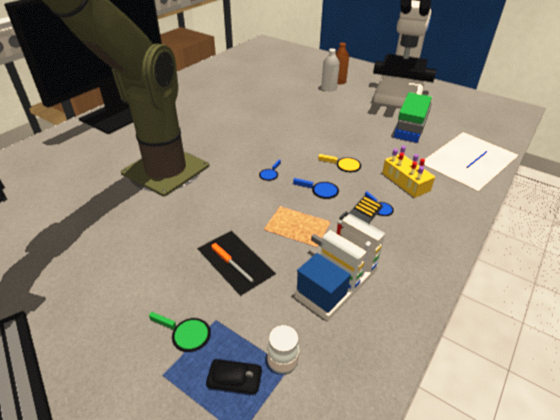

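```bash
cat > h.py <<'E'
import numpy as np,cv2
from scipy.spatial.transform import Rotation as R
def ray(s,u,v,fish=False):
    x=(u-s["cx"])/s["fx"]; y=(v-s["cy"])/s["fy"]
    if fish:
        t=np.hypot(x,y); k=np.sin(t)/t if t>1e-9 else 1; d=np.array([x*k,-y*k,-np.cos(t)])
    else: d=np.array([x,-y,-1.])
    return s["pose"][:3,:3]@d
def at(s,u,v,z,fish=False):
    d=ray(s,u,v,fish); o=s["pose"][:3,3]; return o+d*(z-o[2])/d[2]
def proj(s,p,fish=False):
    c=s["pose"][:3,:3].T@(np.asarray(p)-s["pose"][:3,3]); x,y,z=c[0],-c[1],-c[2]
    if fish:
        n=np.hypot(x,y); t=np.arctan2(n,z); x,y=x/n*t,y/n*t
    else: x,y=x/z,y/z
    return np.array([s["cx"]+s["fx"]*x,s["cy"]+s["fy"]*y])
HS=dict(blue=((105,150,60),(122,255,255)),green=((50,120,50),(75,255,255)),yellow=((22,150,120),(32,255,255)),orange=((6,180,150),(14,255,255)))
def blobs(s,c,amin=60):
    m=cv2.inRange(cv2.cvtColor(s["image"],cv2.COLOR_RGB2HSV),*map(np.array,HS[c]))
    n,l,st,ce=cv2.connectedComponentsWithStats(m)
    return [(st[i],ce[i],(l==i).astype(np.uint8)) for i in range(1,n) if st[i][4]>=amin]
E
python3 - <<'E'
from plant import r
from h import *
s=r.snapshot("top")
for c in HS:
    for st,ce,m in blobs(s,c,30):
        p=at(s,*ce,0.008); ys,xs=np.nonzero(m)
        P=np.array([at(s,x,y,0.008)[:2] for x,y in zip(xs,ys)])
        w,V=np.linalg.eigh(np.cov(P.T)); a=V[:,1]
        t=(P-P.mean(0))@a
        print(c,st.tolist(),np.round(p[:2],3),"axis",np.round(np.degrees(np.arctan2(a[1],a[0])),1),"ext",np.round([t.min(),t.max()],3))
im=s["image"][100:280,220:380]
cv2.imwrite("pics/topc.png",cv2.resize(im,None,fx=4.5,fy=3.3*4.5/4.5,interpolation=cv2.INTER_CUBIC)[:,:,::-1] if 0 else cv2.resize(im,None,fx=3.3,fy=3.3,interpolation=cv2.INTER_CUBIC)[:,:,::-1])
E
```

```text
blue [557, 108, 3, 15, 43] [ 0.809 -0.879] axis 176.2 ext [-0.022  0.023]
blue [314, 131, 28, 35, 801] [ 0.704 -0.162] axis 171.8 ext [-0.052  0.051]
blue [186, 152, 21, 32, 297] [0.658 0.237] axis 155.2 ext [-0.036  0.069]
blue [0, 177, 63, 41, 367] [0.535 0.705] axis 116.6 ext [-0.082  0.12 ]
blue [192, 208, 24, 24, 461] [0.484 0.211] axis -167.7 ext [-0.036  0.036]
blue [206, 233, 8, 22, 86] [0.414 0.193] axis -165.3 ext [-0.032  0.032]
blue [207, 276, 18, 19, 276] [0.293 0.173] axis -154.0 ext [-0.027  0.027]
blue [189, 286, 16, 4, 40] [0.285 0.228] axis 98.3 ext [-0.022  0.023]
green [0, 172, 44, 41, 1397] [0.569 0.762] axis 107.0 ext [-0.071  0.072]
green [395, 201, 25, 47, 589] [ 0.493 -0.402] axis -167.0 ext [-0.049  0.093]
yellow [115, 128, 44, 55, 932] [0.68  0.418] axis 157.3 ext [-0.079  0.079]
yellow [226, 146, 4, 16, 31] [0.687 0.143] axis 172.6 ext [-0.023  0.024]
yellow [230, 147, 4, 16, 30] [0.684 0.13 ] axis 172.8 ext [-0.023  0.024]
yellow [137, 210, 24, 24, 451] [0.478 0.376] axis 110.1 ext [-0.035  0.035]
yellow [149, 235, 10, 22, 98] [0.408 0.358] axis -162.6 ext [-0.033  0.033]
```

View pics/topc.png

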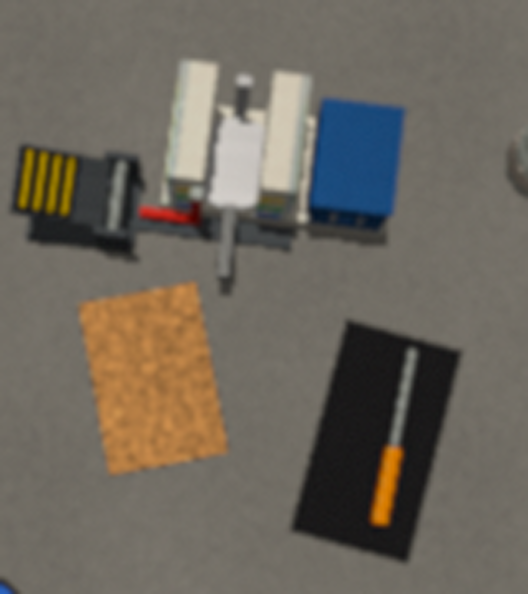

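```bash
cat >> h.py <<'E'
def mv(pos,yaw,tilt=0):
    from plant import r
    st=r.get_state(); R0=R.from_quat(st["eef_rot"])
    T=R.from_euler('z',yaw,degrees=True)*R.from_matrix(np.diag([1,-1,-1.]))*R.from_euler('y',tilt,degrees=True)
    print("tcp",np.round(st["tool_pos"],4),"shift cm",np.round(R0.inv().apply(np.asarray(pos)-st["tool_pos"])*100,2),"turn",np.round((R0.inv()*T).as_rotvec(degrees=True),2),"clk",st["clock"])
E
python3 - <<'E'
from plant import r
from h import *
mv([0.55,-0.08,0.25],-8)
E
```

```text
tcp [ 0.1827 -0.5973  0.2382] shift cm [ 50.26 -38.73  -1.14] turn [-6.000e-02  2.000e-02  2.501e+01] clk 0.2
```

>>> carry_out --rows '[[[5,-3.8,-0.2],[0,0,3],0],[[10,-7.6,-0.4],[0,0,6],0],[[15,-11.5,-0.6],[0,0,9],0],[[20,-15.4,-0.8],[0,0,12],0],[[25,-19.3,-1],[0,0,15],0],[[30,-23.1,-1.1],[0,0,18],0],[[36,-27.7,-1.1],[0,0,21],0],[[42,-32.3,-1.1],[0,0,25],0],[[50.3,-38.7,-1.1],[0,0,25],0],[[50.3,-38.7,-1.1],[0,0,25],0],[[50.3,-38.7,-1.1],[0,0,25],0],[[50.3,-38.7,-1.1],[0,0,25],0]]'

```text
clock: 1.4
tool_pos: [0.5313, -0.107, 0.2496]
eef_rot: [0.998, -0.07, 0.0, 0.0]
contact_force: [0.2, -1.0, -0.4]
opening: 0.999
finger_force: 0.0
```

Run:
```python
from plant import r
from h import *
mv([0.55,-0.08,0.25],-8)
s=r.snapshot("wrist"); cv2.imwrite("pics/w1.png",s["image"][:,:,::-1]); print(np.round(s["pose"],3).tolist()); import pickle; pickle.dump(s,open("w1.pkl","wb"))
```

```text
tcp [ 0.5313 -0.107   0.2496] shift cm [ 1.47 -2.93 -0.04] turn [ 0.01 -0.    0.01] clk 1.4
[[-0.14, 0.943, 0.302, 0.609], [-0.99, -0.133, -0.042, -0.117], [0.001, -0.305, 0.952, 0.395], [0.0, 0.0, 0.0, 1.0]]
```

View pics/w1.png

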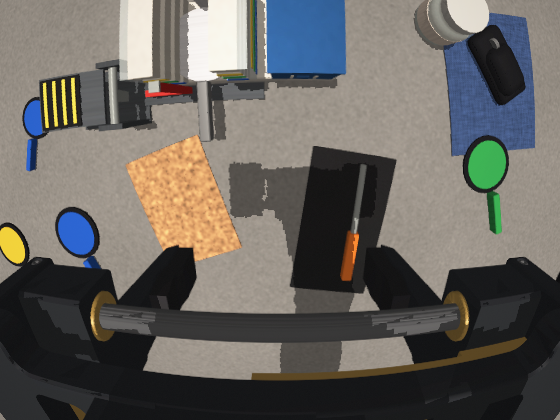

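Run:
```python
from plant import r
from h import *
import pickle
from scipy.optimize import least_squares
s=pickle.load(open("w1.pkl","rb")); t=r.snapshot("top")
for n,q,f in(("w",s,True),("t",t,False)):
    bb=[b for b in blobs(q,"blue",150)]
    for st,ce,m in bb:
        if (n=="w" and st[0]>240 and st[0]<350 and st[1]<60) or (n=="t" and 300<st[0]<330):
            c=max(cv2.findContours(m,0,cv2.CHAIN_APPROX_NONE)[0],key=len)
            a=cv2.approxPolyDP(c,3,True)[:,0]; print(n,st,a.tolist())
            for p in a: print("   ",np.round(at(q,*p,0.096,f)[:2],4))
            if n=="w":
                # bottom edge fit
                xs=np.arange(st[0]+8,st[0]+st[2]-8); yb=[np.nonzero(m[:,x])[0].max()+.5 for x in xs]
                P=np.array([at(q,x,y,0.096,f)[:2] for x,y in zip(xs,yb)]); k=np.polyfit(P[:,1],P[:,0],1); print("edge slope deg",np.degrees(np.arctan(k[0])),np.std(P[:,0]-np.polyval(k,P[:,1])))
        
# rod
for u,v,z in((362,166,.010),(356,234,.010),(347,280,.017)): print("rod",np.round(at(s,u,v,z,True),4))
for st,ce,m in blobs(s,"orange",60):
  if st[0]>300: print(st,ce,np.round(at(s,*ce,.014,True),4))
for st,ce,m in blobs(t,"orange",20): print("top",st,ce,np.round(at(t,*ce,.017),4))
# mat centre/corner, pad corners
for u,v in((315,146),(396,159),(363,293),(291,288)): print("mat",np.round(at(s,u,v,.003,True),4))
for u,v in((127,163),(200,136),(241,247)): print("pad",np.round(at(s,u,v,.003,True),4))
for c in("green","yellow","blue"):
    for st,ce,m in blobs(s,c,60): print(c,st,np.round(at(s,*ce,.005,True),4))
```

```text
w [ 267    0   79   75 5731] [[267, 0], [268, 72], [345, 72], [343, 0]]
    [ 0.7073 -0.12  ]
    [ 0.6383 -0.1112]
    [ 0.6301 -0.1808]
    [ 0.6999 -0.1893]
edge slope deg 7.065260591240455 0.00035653423039429944
rod [ 0.5204 -0.2077  0.01  ]
rod [ 0.4309 -0.1939  0.01  ]
rod [ 0.3669 -0.1769  0.017 ]
[343 234  16  46 372] [350.60483871 255.96236559] [ 0.4019 -0.1842  0.014 ]
mat [ 0.551  -0.1531  0.003 ]
mat [ 0.5225 -0.2554  0.003 ]
mat [ 0.3309 -0.202   0.003 ]
mat [ 0.3576 -0.0987  0.003 ]
pad [0.5681 0.0911 0.003 ]
pad [ 0.5842 -0.0156  0.003 ]
pad [ 0.4311 -0.0406  0.003 ]
green [ 468  140   38   49 1464] [ 0.5017 -0.3973  0.005 ]
green [487 191  15  43 467] [ 0.4273 -0.4166  0.005 ]
yellow [250   5   2  62  63] [ 0.6955 -0.096   0.005 ]
yellow [ 61  79   7  46 169] [0.6729 0.1735 0.005 ]
yellow [ 71  78   6  46 176] [0.6699 0.1561 0.005 ]
yellow [ 52  81   6  46 173] [0.675  0.1913 0.005 ]
yellow [ 43  83   6  45 161] [0.6772 0.2096 0.005 ]
yellow [  0 227  25  37 674] [0.4752 0.3763 0.005 ]
blue [ 267    0   79   75 5731] [ 0.6849 -0.1593  0.005 ]
blue [ 24 100  19  36 508] [0.6655 0.2387 0.005 ]
blue [ 26 139  11  32 268] [0.6147 0.2584 0.005 ]
blue [  58  211   37   44 1203] [0.482 0.211 0.005]
blue [ 83 256  17  13 131] [0.4306 0.2015 0.005 ]
```

Run:
```python
from h import *
import pickle
s=pickle.load(open("w1.pkl","rb"))
mv([0.403,-0.1845,0.10],-11.3)
c=np.array([.6882,-.047]); 
def S(x,y,z,yaw=-7.1): return np.r_[c+R.from_euler('z',yaw,degrees=True).apply([x,y,0])[:2],z]
print(proj(s,S(-.106,-.006,.065),True),proj(s,S(-.106,.006,.065),True),proj(s,S(-.042,-.055,.136),True),proj(s,S(-.042,.055,.136),True),proj(s,S(-.042,-.024,.136),True), proj(s,S(-.044,.0,.006),True))
```

```text
tcp [ 0.535  -0.0998  0.2495] shift cm [-12.08  10.15  14.85] turn [-0.33 -0.18  4.07] clk 1.5
[208.50058745 140.07254474] [197.32568061 140.60819349] [247.27133846  68.43372361] [119.67829319  80.77711976] [208.48496634  70.70504087] [211.90840145  83.73687807]
```

>>> carry_out --rows '[[[0,0,0],[0,0,0],0],[[0,0,0],[0,0,0],0],[[0,0,0],[0,0,0],0]]'

```text
clock: 1.8
tool_pos: [0.5294, -0.1108, 0.2496]
eef_rot: [0.997, -0.071, -0.0, 0.001]
contact_force: [-0.4, -0.6, 0.4]
opening: 1.0
finger_force: 0.0
```

Run:
```python
from plant import r
from h import *
import pickle
s=r.snapshot("wrist"); cv2.imwrite("pics/w2.png",cv2.resize(s["image"][0:200,20:380],None,fx=2.2,fy=2.2,interpolation=cv2.INTER_CUBIC)[:,:,::-1]); pickle.dump(s,open("w2.pkl","wb"))
mv([0.403,-0.1845,0.10],-11.3)
```

```text
tcp [ 0.5296 -0.1107  0.2496] shift cm [-11.47   9.09  14.98] turn [0.05 0.02 3.13] clk 1.85
```

View pics/w2.png

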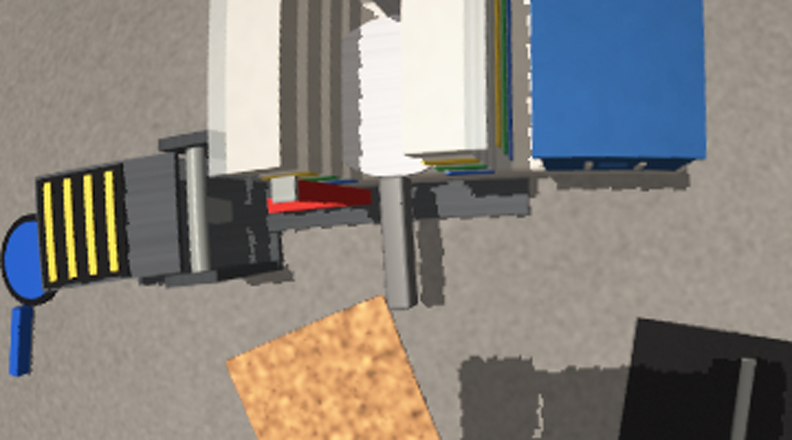

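Run:
```python
from h import *
import pickle
s=pickle.load(open("w2.pkl","rb"))
f=lambda u,v,z:np.round(at(s,20+u/2.2,v/2.2,z,True),4)
L,Rr=f(532,157,.096),f(705,157,.096); print("hous",L,Rr,np.hypot(*(L-Rr)[:2]),np.degrees(np.arctan2((L-Rr)[0],(L-Rr)[1])))
print("hous back-side dirs",f(532,0,.096),f(707,0,.096))
a,b=f(387,308,.065),f(414,307,.065);print("handle",a,b,np.hypot(*(a-b)[:2]))
print("handle rear",f(383,178,.065),f(408,178,.065))
print("cass",f(225,175,.136),f(283,172,.136),f(402,152,.136),f(487,150,.136))
def solve(p,l,yaw=-7.2):
    return np.round(p[:2]-R.from_euler('z',yaw,degrees=True).apply([l[0],l[1],0])[:2],4)
print("origin from housing",solve((L+Rr)/2,(-.042,-.105)),"handle",solve((a+b)/2,(-.106,0)))
print("cass",solve((f(283,172,.136)+f(402,152,.136))/2,(-.042,0)))
p=f(78,228,.093); print("pedal ribs centre",p, solve(p,(0,0)))
```

```text
hous [ 0.6377 -0.1102  0.096 ] [ 0.6288 -0.181   0.096 ] 0.07135720005717712 7.164853491457213
hous back-side dirs [ 0.7059 -0.12    0.096 ] [ 0.6977 -0.1923  0.096 ]
handle [ 0.5829 -0.0308  0.065 ] [ 0.5811 -0.0439  0.065 ] 0.013223085872821068
handle rear [ 0.6438 -0.0396  0.065 ] [ 0.6414 -0.0513  0.065 ]
cass [0.6521 0.0056 0.136 ] [ 0.647  -0.0189  0.136 ] [ 0.644  -0.0656  0.136 ] [ 0.6388 -0.0962  0.136 ]
origin from housing [ 0.6881 -0.0467] handle [ 0.6872 -0.0506]
cass [ 0.6872 -0.0475]
pedal ribs centre [0.6579 0.1155 0.093 ] [0.6579 0.1155]
```

>>> carry_out --rows '[[[-3,2.5,4],[0,0,3.1],0],[[-6,5,8],[0,0,3.1],0],[[-9,7.5,12],[0,0,3.1],0],[[-11.5,9.1,15],[0,0,3.1],0],[[-11.5,9.1,18],[0,0,3.1],0],[[-11.5,9.1,21],[0,0,3.1],0],[[-11.5,9.1,23],[0,0,3.1],0],[[-11.5,9.1,24.3],[0,0,3.1],0],[[-11.5,9.1,24.3],[0,0,3.1],0],[[-11.5,9.1,24.3],[0,0,3.1],0]]'

```text
clock: 2.85
tool_pos: [0.4082, -0.1875, 0.0172]
eef_rot: [0.995, -0.098, -0.007, -0.001]
contact_force: [-0.3, -0.1, -0.5]
opening: 1.002
finger_force: 0.0
```

Run:
```python
from plant import r
from h import *
s=r.snapshot("wrist"); cv2.imwrite("pics/w3.png",s["image"][:,:,::-1])
mv([0.403,-0.1845,0.006],-11.3)
```

```text
tcp [ 0.4084 -0.1875  0.0167] shift cm [-0.57 -0.19  1.08] turn [-0.    0.78  0.14] clk 2.9
```

View pics/w3.png

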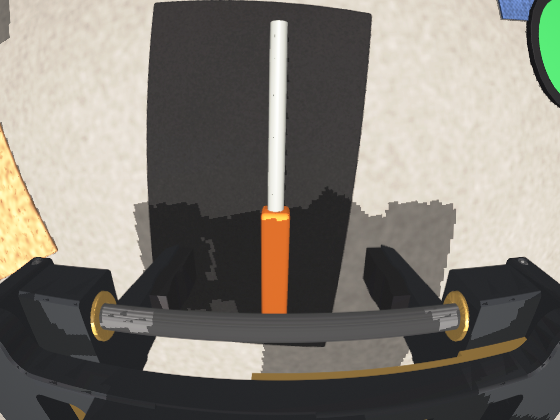

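>>> carry_out --rows '[[[-0.5,0,0.6],[0,0.8,0],0],[[-0.5,0,1.1],[0,0.8,0],0],[[-0.5,0,1.1],[0,0.8,0],0],[[-0.5,0,1.1],[0,0.8,0],0.5],[[-0.5,0,1.1],[0,0.8,0],1],[[-0.5,0,1.1],[0,0.8,0],1],[[-0.5,0,1.1],[0,0.8,0],1],[[-0.5,0,1.1],[0,0.8,0],1],[[-0.5,0,1.1],[0,0.8,0],1],[[-0.5,0,1.1],[0,0.8,0],1]]' --newtons 40

```text
clock: 3.9
tool_pos: [0.4094, -0.1883, 0.0115]
eef_rot: [0.995, -0.096, -0.006, -0.002]
contact_force: [0.2, -0.5, 0.7]
opening: 0.387
finger_force: 0.0
```

Run:
```python
from h import *
c=np.array([.688,-.0475]); yaw=-7.2
def S(x,y,z): return np.r_[c+R.from_euler('z',yaw,degrees=True).apply([x,y,0])[:2],z]
t=S(-.042-.04-.125,-.105,.15); print(t)
mv(t,yaw)
```

```text
[ 0.46947227 -0.12572806  0.15      ]
tcp [ 0.4094 -0.1883  0.0115] shift cm [  4.53  -7.34 -13.88] turn [-0.22  0.68 -3.85] clk 3.9
```

Run:
```python
from plant import r
print(r.get_state()["q"].round(3), r.get_state()["opening"])
```

```text
[ 0.363  0.931 -0.053  2.209  1.221  0.043 -2.654] 0.38747109408970515
```

Run:
```python
from h import *
mv([0.405,-0.1865,0.006],-11.3,-10)
```

```text
tcp [ 0.4094 -0.1883  0.0115] shift cm [-0.46 -0.09  0.56] turn [-0.17 -9.31  0.27] clk 3.9
```

>>> carry_out --rows '[[[0,0,-0.3],[0,-3,0],0.6],[[0,0,-0.3],[0,-6,0],0.6],[[0,0,-0.3],[0,-9.3,0],0.6],[[0,0,-0.3],[0,-9.3,0],0.6],[[0,0,-0.3],[0,-9.3,0],0.6],[[-0.2,0,0.3],[0,-9.3,0],0.6],[[-0.4,0,0.6],[0,-9.3,0],0.6],[[-0.4,0,0.6],[0,-9.3,0],0.6],[[-0.4,0,0.6],[0,-9.3,0],0.6],[[-0.4,0,0.6],[0,-9.3,0],0.6]]'

```text
clock: 4.9
tool_pos: [0.4053, -0.1874, 0.0056]
eef_rot: [0.992, -0.096, -0.087, -0.01]
contact_force: [0.1, -0.1, 0.3]
opening: 0.399
finger_force: 0.0
```

Run:
```python
from plant import r
from h import *
print(r.get_state()["q"].round(3))
mv([0.405,-0.1865,0.006],-11.3,-10)
```

```text
[ 0.602  0.998 -0.475  2.056  0.926  0.52  -2.364]
tcp [ 0.4053 -0.1874  0.0056] shift cm [-0.05 -0.08 -0.03] turn [-0.14 -0.01  0.3 ] clk 4.9
```

Good. Close and lift.

>>> carry_out --rows '[[[0,0,0],[0,0,0],1],[[0,0,0],[0,0,0],1],[[0,0,0],[0,0,0],1],[[0,0,0],[0,0,0],1],[[0,0,0],[0,0,0],1],[[0,0,0],[0,0,0],1],[[0,0,0],[0,0,0],1]]' --newtons 40

```text
clock: 5.6
tool_pos: [0.4055, -0.1874, 0.0056]
eef_rot: [0.992, -0.096, -0.086, -0.01]
contact_force: [1.1, -0.0, 1.2]
opening: 0.152
finger_force: 40.0
```

```bash
cat >> h.py <<'E'
c0=np.array([.688,-.0475]); YS=-7.2
def S(x,y,z): return np.r_[c0+R.from_euler('z',YS,degrees=True).apply([x,y,0])[:2],z]
E
python3 - <<'E'
from plant import r
from h import *
mv([0.405,-0.1865,0.10],-11.3,-10)
mv(S(-.042-.03-.125,-.105,.051),YS,-10)
E
```

```text
tcp [ 0.4055 -0.1874  0.0056] shift cm [-1.7  -0.12 -9.28] turn [-0.16 -0.02  0.28] clk 5.6
tcp [ 0.4055 -0.1874  0.0056] shift cm [ 5.22 -7.37 -5.5 ] turn [-0.87 -0.03 -3.76] clk 5.6
```

>>> carry_out --rows '[[[-0.5,0,-3],[0,0,0],1],[[-1,0,-6],[0,0,0],1],[[0,-1,-7],[0,0,-1],1],[[1,-3,-7],[-0.5,0,-2],1],[[3,-5,-6.5],[-0.9,0,-3],1],[[5.2,-7.4,-5.5],[-0.9,0,-3.8],1],[[5.2,-7.4,-5.5],[-0.9,0,-3.8],1],[[5.2,-7.4,-5.5],[-0.9,0,-3.8],1],[[5.2,-7.4,-5.5],[-0.9,0,-3.8],1],[[5.2,-7.4,-5.5],[-0.9,0,-3.8],1]]'

```text
clock: 6.6
tool_pos: [0.4782, -0.1279, 0.0511]
eef_rot: [0.994, -0.063, -0.087, -0.005]
contact_force: [0.4, 0.1, -1.0]
opening: 0.155
finger_force: 39.9
```

Run:
```python
from plant import r
from h import *
mv(S(-.042-.03-.125,-.105,.051),YS,-10)
s=r.snapshot("wrist");q=r.snapshot("scene"); import pickle; pickle.dump((s,q),open("w4.pkl","wb"))
a=cv2.resize(s["image"][0:240,120:440],(640,480),interpolation=cv2.INTER_CUBIC)
b=cv2.resize(q["image"][210:330,180:400],None,fx=3.5,fy=3.5,interpolation=cv2.INTER_CUBIC)
cv2.imwrite("pics/w4.png",a[:,:,::-1]); cv2.imwrite("pics/s4.png",b[:,:,::-1])
print(proj(s,S(-.042,-.105,.055),True),proj(q,S(-.042,-.105,.055)),r.get_state()["q"].round(2))
```

```text
tcp [ 0.4782 -0.1279  0.0511] shift cm [ 0.11 -0.11 -0.01] turn [ 0.09  0.03 -0.05] clk 6.6
[277.69619956 -85.7256325 ] [305.0049691  272.64993493] [ 0.51  0.96 -0.6   1.9   0.77  0.73 -2.28]
```

View pics/w4.png

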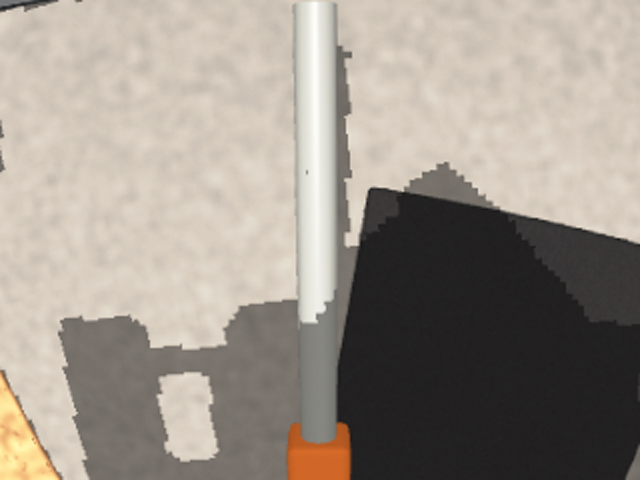

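View pics/s4.png

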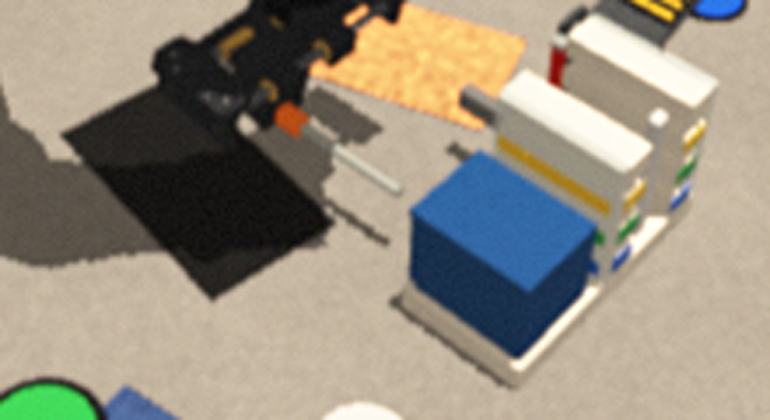

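Run:
```python
from h import *
import pickle
s,q=pickle.load(open("w4.pkl","rb"))
I=R.from_euler('z',-YS,degrees=True)
f=lambda p:np.round(I.apply(np.r_[p[:2]-c0,p[2]])*1000,1)
print("tip st mm",f(at(s,120+315/2,1.5,.057,True)),"mid",f(at(s,120+317/2,110,.057,True)),"hand",f(at(s,120+319/2,217,.057,True)),"scene",f(at(q,294.3,264.3,.0555)))
# housing corner check in scene: front-top corners & left
for n,u,v,z in(("front-right top",412,212,.096),("front-left top",482,152,.096),("back-right top",528,290,.096)): print(n,f(at(q,180+u/3.5,210+v/3.5,z)))
print("tcp",f(np.array([.4782,-.1279,.051])))
```

```text
tip st mm [ -78.9 -104.9   57. ] mid [-120.7 -105.2   57. ] hand [-167.8 -105.5   57. ] scene [ -77.1 -102.8   55.5]
front-right top [ -36.9 -139.8   96. ]
front-left top [-36.5 -68.6  96. ]
back-right top [  54.7 -139.    96. ]
tcp [-198.1 -106.1   51. ]
```

>>> carry_out --rows '[[[1,0.07,-0.17],[0,0,0],1],[[2,0.07,-0.35],[0,0,0],1],[[3,0.07,-0.53],[0,0,0],1],[[4,0.07,-0.7],[0,0,0],1],[[5,0.07,-0.88],[0,0,0],1],[[6,0.07,-1.06],[0,0,0],1],[[6,0.07,-1.06],[0,0,0],1],[[6,0.07,-1.06],[0,0,0],1]]'

```text
clock: 7.5
tool_pos: [0.5389, -0.1352, 0.051]
eef_rot: [0.994, -0.062, -0.087, -0.005]
contact_force: [-0.1, -0.6, -0.9]
opening: 0.153
finger_force: 39.9
```

Run:
```python
from plant import r
from h import *
s=r.snapshot("wrist"); 
cv2.imwrite("pics/w5.png",cv2.resize(s["image"][0:240,120:440],(640,480))[:,:,::-1])
I=R.from_euler('z',-YS,degrees=True)
st=r.get_state(); p=st["tool_pos"]; print(np.round(I.apply(np.r_[p[:2]-c0,p[2]])*1000,1), st["contact_force"].round(1))
```

```text
[-137.2 -105.8   51. ] [ 0.4 -0.5 -1. ]
```

View pics/w5.png

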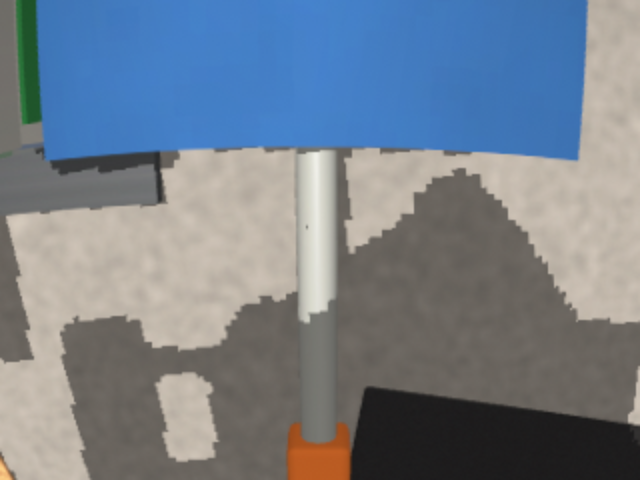

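>>> carry_out --rows '[[[0.6,0,-0.11],[0,0,0],1],[[1.2,0,-0.21],[0,0,0],1],[[1.8,0,-0.32],[0,0,0],1],[[2.3,0,-0.41],[0,0,0],1],[[2.7,0,-0.48],[0,0,0],1],[[3.0,0,-0.53],[0,0,0],1],[[3.0,0,-0.53],[0,0,0],1],[[3.0,0,-0.53],[0,0,0],1]]'

```text
clock: 8.35
tool_pos: [0.5675, -0.1387, 0.0506]
eef_rot: [0.994, -0.062, -0.089, -0.005]
contact_force: [-6.2, 1.3, 0.6]
opening: 0.153
finger_force: 40.0
```

>>> carry_out --rows '[[[0.2,0,-0.03],[0,0,0],1],[[0.4,0,-0.07],[0,0,0],1],[[0.6,0,-0.1],[0,0,0],1],[[0.6,0,-0.1],[0,0,0],1],[[0.6,0,-0.1],[0,0,0],1]]'

```text
clock: 8.85
tool_pos: [0.5677, -0.139, 0.0496]
eef_rot: [0.994, -0.061, -0.095, -0.004]
contact_force: [-15.9, 3.3, 2.6]
opening: 0.156
finger_force: 40.0
```

Run:
```python
from plant import r
from h import *
t=r.snapshot("top")
cv2.imwrite("pics/t5.png",cv2.resize(t["image"][110:200,215:365],None,fx=4,fy=4,interpolation=cv2.INTER_CUBIC)[:,:,::-1])
I=R.from_euler('z',-YS,degrees=True)
st=r.get_state(); p=st["tool_pos"]; print(np.round(I.apply(np.r_[p[:2]-c0,p[2]])*1000,1), st["contact_force"].round(1))
hsv=cv2.cvtColor(t["image"],cv2.COLOR_RGB2HSV); m=cv2.inRange(hsv,(0,180,120),(4,255,255))|cv2.inRange(hsv,(175,180,120),(180,255,255))
m[:110]=0;m[200:]=0;m[:,:215]=0;m[:,365:]=0
ys,xs=np.nonzero(m); print(xs.min(),xs.max(),ys.min(),ys.max())
print(proj(t,S(-.05,.028,.124)),proj(t,S(-.05,.052,.124)))
```

```text
[-107.9 -105.8   49.7] [-16.1   2.    1.6]
258 270 162 165
[279.09321566 159.21927063] [270.45948192 158.15113467]
```

View pics/t5.png

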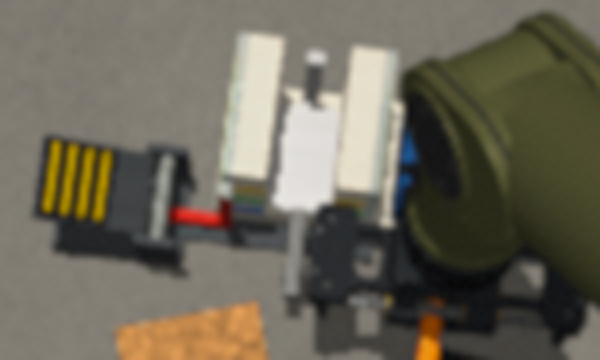

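>>> carry_out --rows '[[[-1,0,0.17],[0,0,0],1],[[-2.5,0,0.44],[0,0,0],1],[[-4,0,0.7],[0,0,0],1],[[-5.5,0,0.97],[0,0,0],1],[[-7,0,1.2],[0,0,0],1],[[-8.5,0,1.5],[0,0,0],1],[[-10,0,1.75],[0,0,0],1],[[-10,0,1.75],[0,0,0],1],[[-10,0,1.75],[0,0,0],1]]'

```text
clock: 9.8
tool_pos: [0.4768, -0.1269, 0.0513]
eef_rot: [0.994, -0.062, -0.085, -0.005]
contact_force: [0.8, -0.5, -0.5]
opening: 0.154
finger_force: 40.0
```

Run:
```python
from h import *
mv([0.4055,-0.186,0.03],-11.3,-10)
mv([0.4055,-0.186,0.007],-11.3,-10)
```

```text
tcp [ 0.4768 -0.1269  0.0513] shift cm [-5.88  6.75  3.18] turn [ 0.71 -0.17  4.08] clk 9.8
tcp [ 0.4768 -0.1269  0.0513] shift cm [-5.49  6.75  5.44] turn [ 0.71 -0.17  4.08] clk 9.8
```

>>> carry_out --rows '[[[-1.5,1.7,0.3],[0,0,1],1],[[-3,3.4,0.6],[0,0,2],1],[[-4.5,5.1,1.5],[0.4,0,3],1],[[-5.9,6.75,3.2],[0.7,0,4.1],1],[[-5.9,6.75,3.2],[0.7,0,4.1],1],[[-5.7,6.75,4.3],[0.7,0,4.1],1],[[-5.5,6.75,5.5],[0.7,0,4.1],1],[[-5.5,6.75,5.5],[0.7,0,4.1],1],[[-5.5,6.75,5.5],[0.7,0,4.1],1],[[-5.5,6.75,5.5],[0.7,0,4.1],0.4],[[-5.5,6.75,5.5],[0.7,0,4.1],0.4],[[-5.5,6.75,5.5],[0.7,0,4.1],0.4]]'

```text
clock: 11.0
tool_pos: [0.4036, -0.1858, 0.0065]
eef_rot: [0.991, -0.098, -0.086, -0.008]
contact_force: [-0.6, 0.2, -0.9]
opening: 0.402
finger_force: 0.0
```

Run:
```python
from plant import r
from h import *
print(r.get_state()["q"].round(2))
mv([0.4055,-0.186,0.17],-11.3,-10)
print("blank pre"); mv(S(-.097,-.002,.17),YS,0); mv(S(-.097,-.002,.046),YS,0)
```

```text
[ 0.59  0.99 -0.47  2.06  0.93  0.51 -2.38]
tcp [ 0.4036 -0.1858  0.0065] shift cm [-2.640e+00 -1.000e-02 -1.613e+01] turn [ 0.05 -0.04 -0.01] clk 11.0
blank pre
tcp [ 0.4036 -0.1858  0.0065] shift cm [ 12.45 -18.23 -18.8 ] turn [-0.31  9.96 -4.1 ] clk 11.0
tcp [ 0.4036 -0.1858  0.0065] shift cm [ 14.6  -18.24  -6.59] turn [-0.31  9.96 -4.1 ] clk 11.0
```

Run:
```python
from h import *
mv(S(-.097,-.003,.12),YS,5)
mv(S(-.097,-.003,.044),YS,5)
```

```text
tcp [ 0.4036 -0.1858  0.0065] shift cm [ 13.32 -18.14 -13.88] turn [-0.13 14.96 -4.11] clk 11.0
tcp [ 0.4036 -0.1858  0.0065] shift cm [ 14.64 -18.14  -6.39] turn [-0.13 14.96 -4.11] clk 11.0
```

>>> carry_out --rows '[[[-0.7,0,-4],[0,0,0],0.3],[[-1.4,0,-8],[0,2,0],0.3],[[0,-2,-12],[0,5,-1],0.3],[[3,-6,-14],[0,8,-2],0.3],[[7,-10,-14],[0,11,-3],0.3],[[11,-14,-14],[0,15,-4.1],0.3],[[13.3,-18.1,-13.9],[0,15,-4.1],0.3],[[13.3,-18.1,-13.9],[0,15,-4.1],0.3],[[13.3,-18.1,-13.9],[0,15,-4.1],0.3],[[13.3,-18.1,-13.9],[0,15,-4.1],0.3],[[13.3,-18.1,-13.9],[0,15,-4.1],0.3]]'

```text
clock: 12.1
tool_pos: [0.5895, -0.0414, 0.1199]
eef_rot: [0.997, -0.064, 0.043, 0.003]
contact_force: [-1.0, -1.1, 1.6]
opening: 0.702
finger_force: 0.0
```

Run:
```python
from plant import r
from h import *
s=r.snapshot("wrist"); cv2.imwrite("pics/w6.png",s["image"][:,:,::-1])
print(r.get_state()["q"].round(2))
mv(S(-.097,-.003,.044),YS,5)
t=r.snapshot("top")
for c in("green","yellow","blue"):
    for st,ce,m in blobs(t,c,60): print(c,st,np.round(at(t,*ce,.008),4))
```

```text
[ 0.32  0.84 -0.59  1.84  0.82  0.63 -2.47]
tcp [ 0.5897 -0.0413  0.12  ] shift cm [-0.53 -0.31  7.58] turn [ 0.    0.05 -0.18] clk 12.15
green [   0  172   47   41 1511] [0.5688 0.758  0.008 ]
green [398 201  20   9 130] [ 0.5283 -0.3988  0.008 ]
yellow [ 115  128   44   55 1030] [0.679  0.4151 0.008 ]
yellow [136 210  25  47 573] [0.4651 0.3729 0.008 ]
blue [316 131  26  33 587] [ 0.7159 -0.168   0.008 ]
blue [186 152  21  32 297] [0.6583 0.2369 0.008 ]
blue [  0 177  63  41 424] [0.5398 0.6978 0.008 ]
blue [192 208  24  24 459] [0.4843 0.2111 0.008 ]
blue [206 233   8  22  85] [0.4138 0.193  0.008 ]
blue [207 276  18  19 275] [0.2925 0.1727 0.008 ]
```

View pics/w6.png

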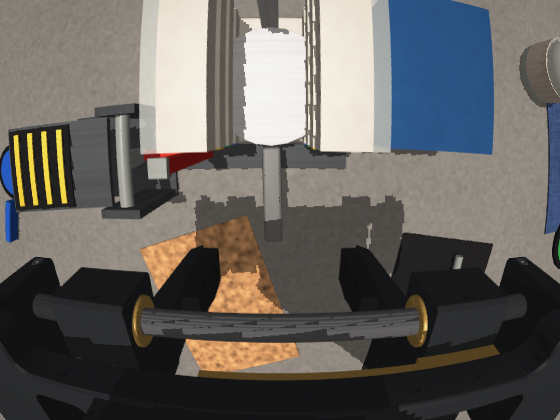

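>>> carry_out --rows '[[[-0.5,-0.35,1],[0,0,0],0.4],[[-0.5,-0.35,3],[0,0,0],0.4],[[-0.5,-0.35,5],[0,0,0],0.4],[[-0.5,-0.35,7],[0,0,0],0.4],[[-0.5,-0.35,7.6],[0,0,0],0.4],[[-0.5,-0.35,7.6],[0,0,0],0.6],[[-0.5,-0.35,7.6],[0,0,0],1],[[-0.5,-0.35,7.6],[0,0,0],1],[[-0.5,-0.35,7.6],[0,0,0],1],[[-0.5,-0.35,7.6],[0,0,0],1],[[-0.5,-0.35,7.6],[0,0,0],1],[[-0.5,-0.35,7.6],[0,0,0],1]]' --newtons 50

```text
clock: 13.4
tool_pos: [0.5933, -0.0355, 0.0443]
eef_rot: [0.997, -0.063, 0.044, 0.002]
contact_force: [-1.1, -0.4, 1.5]
opening: 0.138
finger_force: 50.0
```

Run:
```python
from h import *
mv(S(-.097,-.003,.050),YS,5)
mv(S(-.212,-.003,.050),YS,5)
```

```text
tcp [ 0.5933 -0.0355  0.0443] shift cm [-0.1   0.3  -0.59] turn [-0.11 -0.05 -0.05] clk 13.4
tcp [ 0.5933 -0.0355  0.0443] shift cm [-11.56   0.31  -1.6 ] turn [-0.11 -0.05 -0.05] clk 13.4
```

>>> carry_out --rows '[[[0,0,-0.3],[0,0,0],1],[[-1,0,-0.4],[0,0,0],1],[[-2.5,0,-0.5],[0,0,0],1],[[-4,0,-0.65],[0,0,0],1],[[-5.5,0,-0.8],[0,0,0],1],[[-7,0,-0.9],[0,0,0],1],[[-8.5,0,-1.05],[0,0,0],1],[[-10,0,-1.2],[0,0,0],1],[[-11.5,0,-1.3],[0,0,0],1],[[-11.5,0,-1.3],[0,0,0],1],[[-11.5,0,-1.3],[0,0,0],1]]'

```text
clock: 14.5
tool_pos: [0.4851, -0.0206, 0.0521]
eef_rot: [0.997, -0.063, 0.039, 0.001]
contact_force: [0.5, 0.1, -1.4]
opening: 0.13
finger_force: 50.0
```

Run:
```python
from plant import r
from h import *
print(r.get_state()["q"].round(2))
cx,cy=.535,.030
h=np.radians(60); P=np.array([cx-.0955*np.cos(h),cy-.0955*np.sin(h)]); print(P)
mv([*P,.08],60,5); mv([*P,.0035],60,5)
```

```text
[-0.04  0.85 -0.03  2.19  0.9   0.04 -2.65]
[ 0.48725    -0.05270543]
tcp [ 0.4851 -0.0206  0.0521] shift cm [ 0.84  3.14 -2.74] turn [  5.4    0.33 -67.01] clk 14.5
tcp [ 0.4851 -0.0206  0.0521] shift cm [0.24 3.17 4.88] turn [  5.4    0.33 -67.01] clk 14.5
```

>>> carry_out --rows '[[[0,0.3,-1],[0.7,0,-8],1],[[0,0.6,-2],[1.3,0,-16],1],[[0.1,1,-2.7],[2,0,-24],1],[[0.3,1.5,-2.7],[2.6,0,-32],1],[[0.5,2,-2.7],[3.2,0,-40],1],[[0.7,2.5,-2.7],[4,0,-48],1],[[0.8,3.1,-2.7],[4.6,0.2,-56],1],[[0.8,3.1,-2.7],[5.2,0.3,-64],1],[[0.8,3.1,-2.7],[5.4,0.3,-67],1],[[0.8,3.1,-2.7],[5.4,0.3,-67],1],[[0.8,3.1,-2.7],[5.4,0.3,-67],1],[[0.8,3.1,-2.7],[5.4,0.3,-67],1]]'

```text
clock: 15.7
tool_pos: [0.4862, -0.0528, 0.0795]
eef_rot: [0.866, 0.499, 0.036, -0.021]
contact_force: [0.0, 0.5, -0.1]
opening: 0.127
finger_force: 50.0
```

Run:
```python
from plant import r
from h import *
print(r.get_state()["q"].round(2))
P=[.487,-.0527]
mv([*P,.006],60,5)
s=r.snapshot("wrist"); cv2.imwrite("pics/w7.png",s["image"][:,:,::-1])
```

```text
[ 0.46  0.87 -0.66  2.11  1.09  0.47 -1.54]
tcp [ 0.4862 -0.0528  0.0795] shift cm [-0.57  0.07  7.32] turn [-0.03  0.15 -0.09] clk 15.7
```

View pics/w7.png

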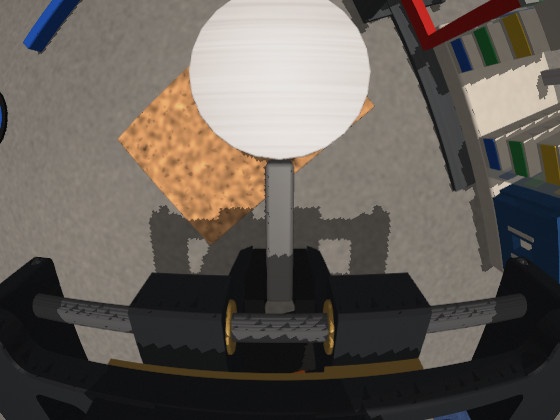

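>>> carry_out --rows '[[[-0.2,0.1,2],[0,0,0],1],[[-0.3,0.1,4],[0,0,0],1],[[-0.5,0.1,6],[0,0,0],1],[[-0.6,0.1,7.3],[0,0,0],1],[[-0.6,0.1,7.3],[0,0,0],1],[[-0.6,0.1,7.3],[0,0,0],1],[[-0.6,0.1,7.3],[0,0,0],0.5],[[-0.6,0.1,7.3],[0,0,0],0.5],[[-0.6,0.1,7.3],[0,0,0],0.5],[[-0.2,0.1,3],[0,0,0],0.5],[[0,0.1,-2],[0,0,0],0.5],[[0.2,0.1,-5],[0,0,0],0.5]]'

```text
clock: 16.95
tool_pos: [0.4855, -0.0548, 0.1319]
eef_rot: [0.865, 0.5, 0.037, -0.022]
contact_force: [0.6, -0.8, -0.9]
opening: 0.501
finger_force: 0.0
```

Run:
```python
from plant import r
from h import *
print(r.get_state()["q"].round(2))
d=np.array([.070,.018]);d/=np.hypot(*d); P=np.array([.484,.211])-.094*d; print(P,np.degrees(np.arctan2(d[1],d[0])))
mv([*P,.10],14.4,-5)
t=r.snapshot("top")
m=cv2.cvtColor(t["image"],cv2.COLOR_RGB2HSV); print([proj(t,[.535,.03,.008])])
cv2.imwrite("pics/t8.png",cv2.resize(t["image"][130:300,100:440],None,fx=2.2,fy=2.2,interpolation=cv2.INTER_CUBIC)[:,:,::-1])
```

```text
[ 0.51  0.78 -0.74  2.08  0.89  0.56 -1.36]
[0.39296166 0.18759014] 14.420773127510985
tcp [ 0.4855 -0.0548  0.1319] shift cm [ 16.04 -20.13   4.59] turn [ 0.   -9.33 45.68] clk 16.95
[array([264.49134366, 202.80026395])]
```

View pics/t8.png

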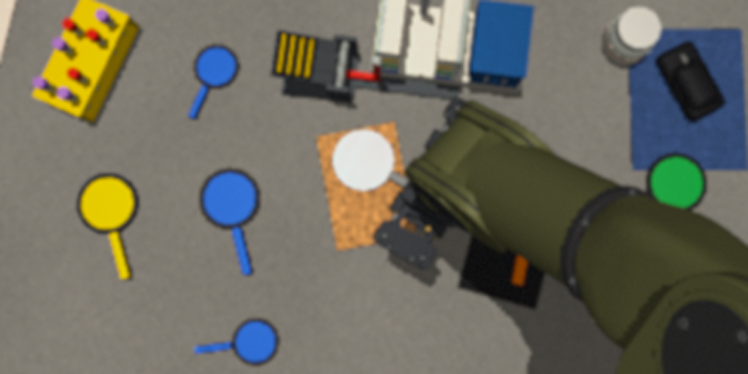

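Run:
```python
from h import *
mv([.393,.1876,.09],14.4,-10)
```

```text
tcp [ 0.4879 -0.0547  0.1359] shift cm [ 15.78 -20.36   5.89] turn [  2.27 -14.39  45.68] clk 17.0
```

>>> carry_out --rows '[[[3,-4,0],[0.4,-2.4,7.6],0.4],[[6,-8,1],[0.8,-4.8,15.2],0.4],[[9,-12,2],[1.2,-7.2,22.8],0.4],[[12,-16,3.5],[1.6,-9.6,30.4],0.4],[[15.8,-20.4,5],[2,-12,38],0.4],[[15.8,-20.4,5.9],[2.3,-14.4,45.7],0.4],[[15.8,-20.4,5.9],[2.3,-14.4,45.7],0.4],[[15.8,-20.4,5.9],[2.3,-14.4,45.7],0.4],[[15.8,-20.4,5.9],[2.3,-14.4,45.7],0.4],[[15.8,-20.4,5.9],[2.3,-14.4,45.7],0.4],[[15.8,-20.4,5.9],[2.3,-14.4,45.7],0.4],[[15.8,-20.4,5.9],[2.3,-14.4,45.7],0.4]]'

```text
clock: 18.2
tool_pos: [0.3904, 0.1868, 0.0844]
eef_rot: [0.988, 0.124, -0.09, 0.01]
contact_force: [0.3, 0.2, -0.1]
opening: 0.6
finger_force: 0.0
```

```bash
cat >> h.py <<'E'
def disc(s,c,near,z=.005,zh=.018,fish=True,rad=.13):
    out=[]
    for st,ce,m in blobs(s,c,60):
        p=at(s,*ce,z,fish)[:2]
        if np.hypot(*(p-near))<rad: out.append((int(st[4]),np.round(p,4),np.round(at(s,*ce,zh,fish)[:2],4),st[:4].tolist()))
    return out
E
python3 - <<'E'
from plant import r
from h import *
print(r.get_state()["q"].round(2))
s=r.snapshot("wrist")
print(disc(s,"blue",np.array([.46,.2])))
cv2.imwrite("pics/w9.png",s["image"][:,:,::-1])
mv([.393,.1876,.006],14.4,-10)
E
```

```text
[-0.23  0.83 -0.48  2.08  0.58  0.54 -2.45]
[(9485, array([0.4813, 0.2125]), array([0.4819, 0.2125]), [222, 4, 112, 108]), (1692, array([0.409 , 0.1933]), array([0.4141, 0.1945]), [269, 121, 19, 96])]
tcp [0.3904 0.187  0.0843] shift cm [1.69 0.03 7.65] turn [-0.13  0.44 -0.05] clk 18.25
```

>>> carry_out --rows '[[[0.4,-0.1,2],[0,0.4,0.5],0.5],[[0.7,-0.1,4],[0,0.4,0.5],0.5],[[1.1,-0.1,6],[0,0.4,0.5],0.5],[[1.4,-0.1,7.65],[0,0.4,0.5],0.5],[[1.4,-0.1,7.65],[0,0.4,0.5],0.5],[[1.4,-0.1,7.65],[0,0.4,0.5],0.7],[[1.4,-0.1,7.65],[0,0.4,0.5],1],[[1.4,-0.1,7.65],[0,0.4,0.5],1],[[1.4,-0.1,7.65],[0,0.4,0.5],1],[[1.4,-0.1,7.65],[0,0.4,0.5],1],[[1.4,-0.1,7.65],[0,0.4,0.5],1]]' --newtons 50

```text
clock: 19.35
tool_pos: [0.39, 0.1887, 0.0068]
eef_rot: [0.989, 0.12, -0.087, 0.01]
contact_force: [0.9, 0.1, 6.0]
opening: 0.132
finger_force: 50.0
```

Run:
```python
from plant import r
from h import *
print(r.get_state()["q"].round(2))
mv([.499,.114,.04],45,-10)
mv([.499,.114,.0085],45,-10)
```

```text
[-0.32  0.97 -0.33  2.1   0.69  0.35 -2.54]
tcp [0.39   0.1887 0.0068] shift cm [ 8.08  9.86 -4.8 ] turn [ -5.45   0.   -30.65] clk 19.35
tcp [0.39   0.1887 0.0068] shift cm [ 8.62  9.87 -1.7 ] turn [ -5.45   0.   -30.65] clk 19.35
```

>>> carry_out --rows '[[[-0.5,0,-2.5],[0,0,0],1],[[0.5,1,-5],[-0.8,0,-5],1],[[2,2.7,-5.2],[-2,0,-12],1],[[4,5,-5.2],[-3.3,0,-19],1],[[6,7.5,-5],[-4.5,0,-26],1],[[8.1,9.8,-4.8],[-5.4,0,-30.6],1],[[8.1,9.8,-4.8],[-5.4,0,-30.6],1],[[8.1,9.8,-4.8],[-5.4,0,-30.6],1],[[8.4,9.8,-3.2],[-5.4,0,-30.6],1],[[8.6,9.8,-1.75],[-5.4,0,-30.6],1],[[8.6,9.8,-1.75],[-5.4,0,-30.6],1],[[8.6,9.8,-1.75],[-5.4,0,-30.6],1]]'

```text
clock: 20.55
tool_pos: [0.4974, 0.1151, 0.0076]
eef_rot: [0.92, 0.382, -0.082, 0.033]
contact_force: [-0.6, -0.4, -1.8]
opening: 0.132
finger_force: 50.0
```

Run:
```python
from plant import r
from h import *
print(r.get_state()["q"].round(2))
mv([.499,.114,.0075],45,3)
s=r.snapshot("wrist"); print(disc(s,"blue",np.array([.56,.18])))
```

```text
[-0.07  1.02 -0.5   1.88  0.86  0.67 -1.95]
tcp [0.4974 0.1151 0.0076] shift cm [ 0.04  0.19 -0.  ] turn [-0.11 13.12  0.04] clk 20.55
[(21634, array([0.5624, 0.182 ]), array([0.5631, 0.1827]), [192, 0, 175, 150]), (3583, array([0.5107, 0.1304]), array([0.5165, 0.1362]), [265, 163, 29, 134])]
```

>>> carry_out --rows '[[[0,0,0],[0,0,0],0.6],[[0,0,0],[0,0,0],0.6],[[0,0,0],[0,0,0],0.6],[[0,0,0],[0,8,0],0.6],[[0,0,0],[0,15,0],0.6],[[0,0,0.1],[0,15,0],0.6],[[0,0,0.2],[0,15,0],0.6],[[0,0,0.2],[0,15,0],0.6],[[0,0,0.2],[0,15,0],1],[[0,0,0.2],[0,15,0],1],[[0,0,0.2],[0,15,0],1],[[0,0,0.2],[0,15,0],1]]' --newtons 55

```text
clock: 21.8
tool_pos: [0.4985, 0.1145, 0.0064]
eef_rot: [0.923, 0.382, 0.04, -0.017]
contact_force: [-0.5, 0.9, -0.1]
opening: 0.128
finger_force: 55.0
```

Run:
```python
from plant import r
from h import *
print(r.get_state()["q"].round(2))
t=r.get_state()["tool_pos"]; z=.045+t[2]+.003
mv([.47,.10,.10],20,5)
mv(S(-.23,0,z),YS,5)
```

```text
[-0.2   0.95 -0.15  2.11  1.39  0.08 -2.45]
tcp [0.4985 0.1145 0.0064] shift cm [-2.21 -1.   -9.59] turn [-2.240e+00  2.000e-02  2.483e+01] clk 21.8
tcp [0.4985 0.1145 0.0064] shift cm [-11.67   6.69  -5.85] turn [-4.600e+00  4.000e-02  5.193e+01] clk 21.8
```

Run:
```python
from h import *
mv(S(-.20,0,.11),YS,5); mv([.47,.07,.11],25,5)
```

```text
tcp [0.4985 0.1145 0.0064] shift cm [ -9.36   9.05 -11.23] turn [-4.600e+00  4.000e-02  5.193e+01] clk 21.8
tcp [0.4985 0.1145 0.0064] shift cm [ -4.23   1.12 -10.77] turn [-1.8   0.02 19.85] clk 21.8
```

>>> carry_out --rows '[[[0,0,-3],[0,0,0],1],[[-1,0,-7],[0,0,4],1],[[-2.5,0.5,-10.5],[-1,0,10],1],[[-4.2,1.1,-10.8],[-1.8,0,18],1],[[-5.5,3,-11],[-2.4,0,26],1],[[-7,5,-11],[-3,0,34],1],[[-8.2,7,-11.2],[-3.7,0,42],1],[[-9.4,9,-11.2],[-4.4,0,50],1],[[-9.4,9,-11.2],[-4.6,0,52],1],[[-9.4,9,-11.2],[-4.6,0,52],1],[[-9.4,9,-11.2],[-4.6,0,52],1],[[-9.4,9,-11.2],[-4.6,0,52],1]]'

```text
clock: 23.0
tool_pos: [0.4884, -0.0211, 0.1098]
eef_rot: [0.997, -0.062, 0.043, 0.003]
contact_force: [0.0, -0.5, -1.3]
opening: 0.134
finger_force: 55.0
```

```bash
cat >> h.py <<'E'
def where():
    from plant import r
    st=r.get_state(); I=R.from_euler('z',-YS,degrees=True); p=st["tool_pos"]; z=I*R.from_quat(st["eef_rot"])
    print("station mm",np.round(I.apply(np.r_[p[:2]-c0,p[2]])*1000,1),"toolx yaw",np.round(np.degrees(np.arctan2(z.as_matrix()[1,0],z.as_matrix()[0,0])),2),"tilt",np.round(np.degrees(np.arctan2(z.as_matrix()[0,2],-z.as_matrix()[2,2])),2),"roll",np.round(np.degrees(np.arcsin(z.as_matrix()[1,2])),2),"F",st["contact_force"].round(1),"q",st["q"].round(2),"open",st["opening"],st["finger_force"])
    return st
def rim(s,c,z):
    # circle fit of the largest blob's contour at height z, station mm
    b=max(blobs(s,c,100),key=lambda b:b[0][4]); k=max(cv2.findContours(b[2],0,cv2.CHAIN_APPROX_NONE)[0],key=len)[:,0]
    h,w=b[2].shape; k=k[(k[:,1]>2)&(k[:,0]>2)&(k[:,0]<w-3)]
    I=R.from_euler('z',-YS,degrees=True)
    P=np.array([I.apply(np.r_[at(s,*p,z,True)[:2]-c0,0])[:2] for p in k])
    A=np.c_[2*P,np.ones(len(P))]; x=np.linalg.lstsq(A,(P**2).sum(1),rcond=None)[0]
    print("circle mm",np.round(x[:2]*1000,1),"r",np.round(np.sqrt(x[2]+x[0]**2+x[1]**2)*1000,1))
E
python3 - <<'E'
from plant import r
from h import *
st=where(); mv(S(-.20,0,.055),YS,5)
s=r.snapshot("wrist"); rim(s,"blue",st["tool_pos"][2]); 
for d in disc(s,"blue",np.array([.55,-.03]),.11,.12): print(d)
E
```

```text
station mm [-201.3    1.2  109.8] toolx yaw 0.14 tilt 4.93 roll 0.02 F [ 0.  -0.5 -1.3] q [ 0.1   0.73 -0.25  2.16  0.8   0.26 -2.55] open 0.1340823120715714 54.99079763889313
tcp [ 0.4884 -0.0211  0.1098] shift cm [-0.34  0.12  5.48] turn [-0.02  0.07  0.14] clk 23.0
circle mm [-108.5    2.1] r 34.3
(155, array([ 0.6196, -0.0117]), array([ 0.6152, -0.0128]), [215, 0, 31, 8])
(172, array([ 0.6129, -0.062 ]), array([ 0.6089, -0.0598]), [317, 0, 31, 9])
(116, array([ 0.6107, -0.111 ]), array([ 0.6069, -0.1055]), [417, 3, 16, 11])
(16288, array([ 0.5793, -0.0316]), array([ 0.5775, -0.0314]), [206, 5, 147, 141])
(3444, array([ 0.5075, -0.0228]), array([ 0.5105, -0.0232]), [266, 160, 27, 136])
```

Run:
```python
from plant import r
from h import *
s=r.snapshot("wrist"); st=r.get_state()
def T(p,q): 
    M=np.eye(4);M[:3,:3]=R.from_quat(q).as_matrix();M[:3,3]=p;return M
X=np.linalg.inv(T(st["tool_pos"],st["eef_rot"]))@s["pose"]
old=dict(s); old["image"]=cv2.imread("pics/w9.png")[:,:,::-1].copy(); old["pose"]=T([.3904,.187,.0843],R.from_quat([.988,.124,-.09,.01]).as_quat())@X
print("ref"); rim(old,"blue",.005)
for z in (.098,.103,.108): rim(s,"blue",z)
```

```text
ref
circle mm [-238.2  232. ] r 34.7
circle mm [-106.3    1.9] r 37.0
circle mm [-107.2    1.9] r 35.9
circle mm [-108.1    1.9] r 34.7
```

>>> carry_out --rows '[[[-0.2,0.17,2.5],[0,0,0],1],[[-0.4,0.17,5],[0,0,0],1],[[-0.48,0.17,5.5],[0,0,0],1],[[-0.48,0.17,5.5],[0,0,0],1],[[-0.48,0.17,5.5],[0,0,0],1],[[0.5,0.17,5.6],[0,0,0],1],[[1.5,0.17,5.7],[0,0,0],1],[[2.5,0.17,5.77],[0,0,0],1],[[3.5,0.17,5.86],[0,0,0],1],[[3.5,0.17,5.86],[0,0,0],1],[[3.5,0.17,5.86],[0,0,0],1]]'

```text
clock: 24.2
tool_pos: [0.5281, -0.0294, 0.0553]
eef_rot: [0.997, -0.064, 0.044, 0.003]
contact_force: [0.0, -0.6, -0.3]
opening: 0.128
finger_force: 55.0
```

Run:
```python
from plant import r
from h import *
st=where(); mv(S(-.095,-.0003,.0545),YS,5)
s=r.snapshot("wrist"); rim(s,"blue",st["tool_pos"][2]-.0014)
```

```text
station mm [-160.9   -2.1   55.3] toolx yaw -0.1 tilt 5.01 roll -0.0 F [ 0.  -0.6 -0.3] q [ 0.07  0.86 -0.19  2.07  0.84  0.21 -2.56] open 0.12799359752370504 54.990769028663635
tcp [ 0.5281 -0.0294  0.0553] shift cm [ 6.56 -0.2   0.66] turn [ 0.   -0.01 -0.1 ] clk 24.2
circle mm [-67.8  -1.6] r 34.7
```

>>> carry_out --rows '[[[0.8,-0.15,0.1],[0,0,0],1],[[1.6,-0.17,0.15],[0,0,0],1],[[2.4,-0.17,0.22],[0,0,0],1],[[3.2,-0.17,0.3],[0,0,0],1],[[4,-0.17,0.4],[0,0,0],1],[[4.8,-0.17,0.48],[0,0,0],1],[[5.6,-0.17,0.55],[0,0,0],1],[[6.4,-0.17,0.63],[0,0,0],1],[[6.6,-0.17,0.65],[0,0,0],1],[[6.6,-0.17,0.65],[0,0,0],1],[[6.6,-0.17,0.65],[0,0,0],1]]'

```text
clock: 25.35
tool_pos: [0.5936, -0.0359, 0.0536]
eef_rot: [0.997, -0.063, 0.043, 0.003]
contact_force: [-0.1, -0.0, -0.1]
opening: 0.135
finger_force: 55.0
```

Run:
```python
from plant import r
from h import *
st=where(); mv(S(-.094,0,.0525),YS,5)
s=r.snapshot("wrist"); print(disc(s,"blue",np.array([.62,-.035]),.05,.07,rad=.08))
```

```text
station mm [-95.1  -0.3  53.6] toolx yaw -0.04 tilt 4.91 roll -0.05 F [-0.1 -0.  -0.1] q [ 0.17  0.91 -0.34  1.86  0.76  0.41 -2.43] open 0.1347423506478011 54.990758299827576
tcp [ 0.5936 -0.0359  0.0536] shift cm [ 0.1  -0.03  0.12] turn [ 0.05  0.09 -0.04] clk 25.35
[(13324, array([ 0.6851, -0.0463]), array([ 0.6816, -0.0459]), [226, 5, 105, 141]), (3469, array([ 0.6116, -0.0376]), array([ 0.6176, -0.0383]), [266, 160, 27, 136])]
```

>>> carry_out --rows '[[[0.2,0,0.1],[0,0,0],1],[[0.2,0,0.25],[0,0,0],1],[[0.2,0,0.25],[0,0,0],1],[[0.2,0,0.25],[0,0,0],0.7],[[0.2,0,0.25],[0,0,0],0.6],[[0.2,0,0.25],[0,0,0],0.6],[[0.3,0,-1],[0,0,0],0.6],[[0.6,0,-4],[0,0,0],0.6],[[0.6,0,-8],[0,0,0],0.6],[[0,0,-11],[0,0,0],0.6],[[0,0,-11],[0,0,0],0.6]]'

```text
clock: 26.5
tool_pos: [0.5864, -0.0341, 0.1682]
eef_rot: [0.997, -0.063, 0.047, 0.003]
contact_force: [1.3, 0.3, -0.6]
opening: 0.399
finger_force: 0.0
```

Run:
```python
from plant import r
from h import *
st=where()
s=r.snapshot("wrist"); print(disc(s,"blue",np.array([.62,-.035]),.05,.065,rad=.12))
t=r.snapshot("top")
for c in("green","yellow"):
    for d in disc(t,c,np.array([.46,.37 if c=="yellow" else -.40]),.006,.015,False,.2): print(c,d)
mv([.39,.352,.12],14.5,-5)
```

```text
station mm [-102.5    0.6  168.2] toolx yaw -0.05 tilt 5.37 roll 0.04 F [ 1.3  0.3 -0.6] q [ 0.27  0.74 -0.51  1.83  0.62  0.63 -2.31] open 0.3991767858708125 0.0
[(4407, array([ 0.6882, -0.047 ]), array([ 0.6861, -0.0467]), [250, 46, 60, 83]), (1128, array([ 0.6149, -0.038 ]), array([ 0.6168, -0.0382]), [273, 137, 16, 79])]
green (513, array([ 0.5028, -0.3998]), array([ 0.5019, -0.397 ]), [395, 201, 25, 31])
yellow (570, array([0.4651, 0.3736]), array([0.4645, 0.3708]), [136, 210, 25, 47])
tcp [ 0.5849 -0.035   0.1644] shift cm [-24.52 -35.92   2.27] turn [  0.05  -9.92 -21.8 ] clk 26.6
```

Run:
```python
from h import *
mv([.4107,-.4208,.12],14.5,3)
```

```text
tcp [ 0.5849 -0.035   0.1644] shift cm [-12.74  40.48   3.36] turn [  1.57  -2.02 -21.72] clk 26.6
```

>>> carry_out --rows '[[[-1.5,4.5,0],[0,0,-2.4],0.5],[[-3,9,0],[0.4,-0.5,-5],0.5],[[-4.5,13.5,0],[0.6,-0.8,-7.5],0.5],[[-6,18,0.5],[0.8,-1,-10],0.5],[[-7.5,22.5,1],[1,-1.2,-13],0.5],[[-9,27,1.5],[1.2,-1.5,-16],0.5],[[-10.5,31.5,2],[1.4,-1.8,-19],0.5],[[-12,36,2.7],[1.5,-2,-21.7],0.5],[[-12.7,40.5,3.4],[1.5,-2,-21.7],0.5],[[-12.7,40.5,3.4],[1.5,-2,-21.7],0.5],[[-12.7,40.5,3.4],[1.5,-2,-21.7],0.5],[[-12.7,40.5,3.4],[1.5,-2,-21.7],0.5]]'

```text
clock: 27.8
tool_pos: [0.4115, -0.419, 0.1182]
eef_rot: [0.992, 0.127, 0.025, -0.004]
contact_force: [0.5, 0.5, 0.4]
opening: 0.502
finger_force: 0.0
```

```bash
cat >> h.py <<'E'
def plan(c,near,tilt,zt=.006):
    from plant import r
    s=r.snapshot("wrist"); L=sorted(disc(s,c,np.array(near)),key=lambda d:-d[0])[:2]
    for d in L: print(d)
    a,b=L[0][1],L[1][2]; v=a-b; h=np.arctan2(v[1],v[0]); G=a-.094*np.array([np.cos(h),np.sin(h)])
    print("dist",np.hypot(*v),"head",np.degrees(h),"grip",G.round(4)); mv([*G,zt],np.degrees(h),tilt)
E
python3 - <<'E'
from h import *
st=where(); plan("green",[.47,-.4],3)
E
```

```text
station mm [-227.8 -403.3  118.2] toolx yaw 21.82 tilt 2.7 roll 1.17 F [0.5 0.5 0.4] q [ 1.13  0.88 -0.69  1.79  0.77  0.72 -1.28] open 0.5021209184581107 0.0
(5843, array([ 0.5012, -0.3988]), array([ 0.5001, -0.3989]), [241, 51, 88, 86])
(1164, array([ 0.428 , -0.4131]), array([ 0.4306, -0.4125]), [270, 144, 19, 82])
dist 0.07191696600941949 head 10.981817334491634 grip [ 0.4089 -0.4167]
tcp [ 0.4118 -0.4189  0.1186] shift cm [-0.81 -0.27 11.23] turn [-0.24  0.05  3.68] clk 27.85
```

>>> carry_out --rows '[[[-0.3,-0.2,3],[0,0,3],0.5],[[-0.5,-0.25,6],[0,0,3],0.5],[[-0.7,-0.25,9],[0,0,3],0.5],[[-0.8,-0.25,11.2],[0,0,3],0.5],[[-0.8,-0.25,11.2],[0,0,3],0.5],[[-0.8,-0.25,11.2],[0,0,3],0.7],[[-0.8,-0.25,11.2],[0,0,3],1],[[-0.8,-0.25,11.2],[0,0,3],1],[[-0.8,-0.25,11.2],[0,0,3],1],[[-0.8,-0.25,11.2],[0,0,3],1],[[-0.8,-0.25,11.2],[0,0,3],1]]' --newtons 55

```text
clock: 28.95
tool_pos: [0.4084, -0.4194, 0.0074]
eef_rot: [0.995, 0.1, 0.026, -0.003]
contact_force: [-0.5, 0.5, 6.2]
opening: 0.131
finger_force: 55.0
```

Run:
```python
from plant import r
from h import *
st=where(); mv([.43,-.38,.17],11,3); mv(S(-.20,0,.17),YS,3)
s=r.snapshot("wrist"); rim(s,"green",.005)
```

```text
station mm [-230.8 -404.     7.4] toolx yaw 18.69 tilt 2.78 roll 1.01 F [-0.5  0.5  6.2] q [ 1.04  1.03 -0.52  1.83  0.93  0.5  -1.47] open 0.13056249397595426 54.994946122169495
tcp [ 0.4084 -0.4194  0.0074] shift cm [  3.74  -3.45 -16.09] turn [-0.09  0.04  0.49] clk 28.95
tcp [ 0.4084 -0.4194  0.0074] shift cm [ 16.68 -37.3  -15.38] turn [-1.03  0.05 18.66] clk 28.95
circle mm [-140.7 -372.2] r 34.7
```

>>> carry_out --rows '[[[0,0,-4],[0,0,0],1],[[0,-0.5,-9],[0,0,0],1],[[1,-2,-13],[0,0,1],1],[[2.5,-6,-15.4],[0,0,3],1],[[4.5,-11,-15.4],[-0.3,0,5],1],[[6.5,-15,-15.4],[-0.5,0,7],1],[[8.5,-19,-15.4],[-0.5,0,9],1],[[10.5,-24,-15.4],[-0.7,0,12],1],[[12.5,-28,-15.4],[-0.8,0,14],1],[[14.5,-33,-15.4],[-1,0,16.5],1],[[16.7,-37.3,-15.4],[-1,0,18.7],1],[[16.7,-37.3,-15.4],[-1,0,18.7],1]]'

```text
clock: 30.2
tool_pos: [0.4922, -0.0123, 0.1708]
eef_rot: [0.998, -0.057, 0.028, -0.003]
contact_force: [0.2, 0.5, 0.1]
opening: 0.133
finger_force: 55.0
```

Run:
```python
from plant import r
from h import *
st=where(); mv(S(-.20,0,.0855),YS,3)
s=r.snapshot("wrist"); rim(s,"green",st["tool_pos"][2]-.0024)
```

```text
station mm [-198.7   10.3  170.8] toolx yaw 0.7 tilt 3.14 roll 0.53 F [0.2 0.5 0.1] q [ 0.25  0.65 -0.5   2.07  0.64  0.52 -2.41] open 0.13320271379682969 54.994096755981445
tcp [ 0.4922 -0.0123  0.1708] shift cm [-0.61  1.1   8.5 ] turn [-0.53 -0.14  0.7 ] clk 30.2
circle mm [-103.5   12.3] r 34.7
```

>>> carry_out --rows '[[[-0.3,1,3],[-0.5,0,0.7],1],[[-0.5,1.1,6],[-0.5,0,0.7],1],[[-0.6,1.1,8.5],[-0.5,0,0.7],1],[[-0.6,1.1,8.5],[-0.5,0,0.7],1],[[-0.6,1.1,8.5],[-0.5,0,0.7],1],[[-0.6,1.1,8.5],[-0.5,0,0.7],1]]'

```text
clock: 30.85
tool_pos: [0.487, -0.0334, 0.0854]
eef_rot: [0.997, -0.07, 0.026, 0.005]
contact_force: [1.2, -0.0, -1.1]
opening: 0.129
finger_force: 55.0
```

Run:
```python
from plant import r
from h import *
st=where(); mv(S(-.096,0,.0855),YS,3)
s=r.snapshot("wrist"); rim(s,"green",st["tool_pos"][2]-.0024)
```

```text
station mm [-201.2  -11.2   85.4] toolx yaw -0.8 tilt 2.97 roll -0.42 F [ 1.2 -0.  -1.1] q [ 0.12  0.78 -0.26  2.14  0.83  0.27 -2.58] open 0.12858924962257845 54.99336004257202
tcp [ 0.487  -0.0334  0.0854] shift cm [10.49 -1.27  0.53] turn [ 0.42  0.03 -0.8 ] clk 30.85
circle mm [-106.1  -11.9] r 34.7
```

>>> carry_out --rows '[[[0,-1.15,0],[0.4,0,-0.8],1],[[0,-1.15,0],[0.4,0,-0.8],1],[[0,-1.15,0],[0.4,0,-0.8],1],[[1,-1.15,0.05],[0.4,0,-0.8],1],[[2,-1.15,0.1],[0.4,0,-0.8],1],[[3,-1.15,0.16],[0.4,0,-0.8],1],[[4,-1.15,0.2],[0.4,0,-0.8],1],[[4,-1.15,0.2],[0.4,0,-0.8],1],[[4,-1.15,0.2],[0.4,0,-0.8],1]]'

```text
clock: 31.8
tool_pos: [0.5275, -0.0271, 0.0842]
eef_rot: [0.998, -0.062, 0.025, 0.002]
contact_force: [-0.5, 0.3, -0.5]
opening: 0.13
finger_force: 55.0
```

Run:
```python
from plant import r
from h import *
st=where(); mv(S(-.0955,0,.0855),YS,3)
s=r.snapshot("wrist"); rim(s,"green",st["tool_pos"][2]-.0024)
```

```text
station mm [-1.618e+02  1.000e-01  8.420e+01] toolx yaw 0.04 tilt 2.85 roll -0.03 F [-0.5  0.3 -0.5] q [ 0.17  0.82 -0.36  2.02  0.77  0.39 -2.49] open 0.12960590128695723 54.9934047460556
tcp [ 0.5275 -0.0271  0.0842] shift cm [6.63 0.02 0.2 ] turn [0.03 0.15 0.04] clk 31.8
circle mm [-66.7   0.9] r 34.6
```

Aligned; push home, lower, release and rise.

>>> carry_out --rows '[[[0.9,0.05,0],[0,0,0],1],[[1.8,0.05,0.05],[0,0,0],1],[[2.7,0.05,0.08],[0,0,0],1],[[3.6,0.05,0.1],[0,0,0],1],[[4.5,0.05,0.14],[0,0,0],1],[[5.4,0.05,0.18],[0,0,0],1],[[6.2,0.05,0.22],[0,0,0],1],[[6.6,0.05,0.3],[0,0,0],1],[[6.6,0.05,0.4],[0,0,0],1],[[6.6,0.05,0.4],[0,0,0],1],[[6.6,0.05,0.4],[0,0,0],1]]'

```text
clock: 32.95
tool_pos: [0.5927, -0.0356, 0.0835]
eef_rot: [0.998, -0.062, 0.025, 0.002]
contact_force: [-0.7, 0.7, -0.0]
opening: 0.135
finger_force: 55.0
```

Run:
```python
from plant import r
from h import *
st=where()
```

```text
station mm [-96.   -0.1  83.5] toolx yaw 0.09 tilt 2.84 roll -0.04 F [-0.7  0.7 -0. ] q [ 0.23  0.88 -0.44  1.82  0.7   0.55 -2.37] open 0.13482271438829235 54.99339938163757
```

>>> carry_out --rows '[[[0,0,0.1],[0,0,0],0.7],[[0,0,0.1],[0,0,0],0.6],[[0,0,0.1],[0,0,0],0.6],[[0,0,0.1],[0,0,0],0.6],[[0,0,-2],[0,0,0],0.6],[[0,0,-5],[0,0,0],0.6],[[0,0,-9],[0,0,0],0.6],[[0,0,-11],[0,0,0],0.6],[[0,0,-11],[0,0,0],0.6],[[0,0,-11],[0,0,0],0.6]]'

```text
clock: 33.95
tool_pos: [0.5876, -0.0352, 0.1934]
eef_rot: [0.998, -0.062, 0.025, 0.002]
contact_force: [0.1, -0.5, 0.3]
opening: 0.399
finger_force: 0.0
```

Run:
```python
from plant import r
from h import *
st=where()
s=r.snapshot("wrist"); print(disc(s,"green",np.array([.65,-.035]),.08,.095,rad=.12))
t=r.snapshot("top")
for d in disc(t,"yellow",np.array([.46,.37]),.006,.015,False,.2): print(d)
mv([.386,.353,.12],14.5,-3)
```

```text
station mm [-101.2   -0.4  193.4] toolx yaw 0.05 tilt 2.89 roll -0.05 F [ 0.1 -0.5  0.3] q [ 0.31  0.73 -0.57  1.76  0.57  0.77 -2.25] open 0.39929777331801164 0.0
[(4734, array([ 0.6867, -0.0465]), array([ 0.685 , -0.0463]), [248, 41, 62, 86]), (1205, array([ 0.6126, -0.0376]), array([ 0.6151, -0.0379]), [271, 135, 16, 81])]
(573, array([0.4652, 0.3735]), array([0.4646, 0.3708]), [136, 210, 25, 47])
tcp [ 0.5869 -0.0352  0.1922] shift cm [-25.07 -36.04   5.98] turn [  0.03  -5.67 -21.64] clk 34.05
```

>>> carry_out --rows '[[[-2.5,-3.6,0],[0,0,-2],0.5],[[-5,-7.2,0],[0,-0.5,-4],0.5],[[-7.5,-10.8,0],[0,-1,-6],0.5],[[-10,-14.4,0.5],[0,-1.5,-8],0.5],[[-12.5,-18,1],[0,-2,-10],0.5],[[-15,-21.6,2],[0,-2.5,-12],0.5],[[-17.5,-25.2,3],[0,-3,-15],0.5],[[-20,-28.8,4],[0,-3,-18],0.5],[[-22.5,-32.4,5],[0,-3,-21],0.5],[[-25,-36,6],[0,-3,-21.6],0.5],[[-25,-36,6],[0,-3,-21.6],0.5],[[-25,-36,6],[0,-3,-21.6],0.5]]'

```text
clock: 35.25
tool_pos: [0.3861, 0.3534, 0.1196]
eef_rot: [0.992, 0.128, -0.003, 0.006]
contact_force: [0.1, -1.1, -0.4]
opening: 0.501
finger_force: 0.0
```

>>> carry_out --rows '[[[0,0,0],[0,0,0],0.5],[[0,0,0],[0,0,0],0.5],[[0,0,0],[0,0,0],0.5]]'

```text
clock: 35.55
tool_pos: [0.3889, 0.3513, 0.1208]
eef_rot: [0.992, 0.124, -0.002, 0.005]
contact_force: [0.1, -0.8, 0.4]
opening: 0.5
finger_force: 0.0
```

Run:
```python
from h import *
st=where(); plan("yellow",[.45,.365],0)
```

```text
station mm [-346.7  358.1  120.8] toolx yaw 21.47 tilt -0.03 roll -0.62 F [ 0.1 -0.8  0.4] q [-0.62  0.76 -0.33  1.96  0.49  0.51 -2.63] open 0.49965751547556303 0.0
(6007, array([0.4743, 0.3782]), array([0.4738, 0.378 ]), [229, 45, 88, 87])
(1149, array([0.4034, 0.3566]), array([0.4065, 0.3574]), [268, 140, 19, 80])
dist 0.07091882683744848 head 17.055210191215846 grip [0.3844 0.3506]
tcp [0.3887 0.3516 0.1209] shift cm [-0.39 -0.12 11.49] turn [ 0.55  0.26 -2.75] clk 35.6
```

>>> carry_out --rows '[[[-0.3,-0.1,3],[0.5,0,-2.5],0.5],[[-0.4,-0.1,6],[0.5,0.2,-2.5],0.5],[[-0.4,-0.1,9],[0.5,0.2,-2.5],0.5],[[-0.4,-0.1,11.4],[0.5,0.2,-2.5],0.5],[[-0.4,-0.1,11.4],[0.5,0.2,-2.5],0.5],[[-0.4,-0.1,11.4],[0.5,0.2,-2.5],0.7],[[-0.4,-0.1,11.4],[0.5,0.2,-2.5],1],[[-0.4,-0.1,11.4],[0.5,0.2,-2.5],1],[[-0.4,-0.1,11.4],[0.5,0.2,-2.5],1],[[-0.4,-0.1,11.4],[0.5,0.2,-2.5],1],[[-0.4,-0.1,11.4],[0.5,0.2,-2.5],1]]' --newtons 55

```text
clock: 36.7
tool_pos: [0.3839, 0.3519, 0.0077]
eef_rot: [0.989, 0.147, 0.0, 0.0]
contact_force: [0.2, -0.9, 6.5]
opening: 0.13
finger_force: 55.0
```

Run:
```python
from plant import r
from h import *
st=where(); mv(S(-.20,0,.19),YS,0)
s=r.snapshot("wrist"); rim(s,"yellow",.005)
```

```text
station mm [-351.8  358.1    7.7] toolx yaw 24.15 tilt 0.0 roll -0.0 F [ 0.2 -0.9  6.5] q [-0.75  0.95 -0.13  2.01  0.54  0.21 -2.63] open 0.12958368596071512 54.969799518585205
tcp [0.3839 0.3519 0.0077] shift cm [ -0.8   38.89 -18.23] turn [ 0.   -0.   24.15] clk 36.7
circle mm [-265.7  397.3] r 34.8
```

>>> carry_out --rows '[[[0,0,-4],[0,0,0],1],[[0,0.5,-9],[0,0,0],1],[[0,3,-14],[0,0,0],1],[[0,7,-18],[0,0,2],1],[[0,11.5,-18.2],[0,0,4.5],1],[[0,16,-18.2],[0,0,7],1],[[-0.2,20.5,-18.2],[0,0,10],1],[[-0.4,25,-18.2],[0,0,13],1],[[-0.6,29.5,-18.2],[0,0,16.5],1],[[-0.8,34,-18.2],[0,0,20],1],[[-0.8,38.9,-18.2],[0,0,24],1],[[-0.8,38.9,-18.2],[0,0,24.1],1]]'

```text
clock: 37.95
tool_pos: [0.4901, -0.0313, 0.1887]
eef_rot: [0.998, -0.07, -0.0, 0.003]
contact_force: [-0.2, -0.2, -0.7]
opening: 0.131
finger_force: 55.0
```

>>> carry_out --rows '[[[0,0,0],[0,0,0],1],[[0,0,0],[0,0,0],1],[[0,0,0],[0,0,0],1]]'

```text
clock: 38.25
tool_pos: [0.489, -0.0207, 0.1891]
eef_rot: [0.998, -0.061, -0.001, 0.0]
contact_force: [0.6, -0.3, 0.4]
opening: 0.129
finger_force: 55.0
```

Run:
```python
from plant import r
from h import *
st=where(); mv(S(-.195,0,.1157),YS,0)
s=r.snapshot("wrist"); rim(s,"yellow",st["tool_pos"][2]-.0027)
```

```text
station mm [-200.8    1.7  189.1] toolx yaw 0.26 tilt -0.08 roll -0.01 F [ 0.6 -0.3  0.4] q [ 0.17  0.61 -0.35  2.01  0.36  0.58 -2.12] open 0.1290272263800565 54.9606317281723
tcp [ 0.489  -0.0207  0.1891] shift cm [0.59 0.17 7.34] turn [0.01 0.08 0.26] clk 38.25
circle mm [-106.6    2.1] r 34.7
```

Settled. Descend and start insertion.

>>> carry_out --rows '[[[0,0.17,3],[0,0,0.3],1],[[0,0.17,6],[0,0,0.3],1],[[0,0.17,7.35],[0,0,0.3],1],[[0,0.17,7.35],[0,0,0.3],1],[[0,0.17,7.35],[0,0,0.3],1],[[1,0.17,7.35],[0,0,0.3],1],[[2,0.17,7.35],[0,0,0.3],1],[[3,0.17,7.35],[0,0,0.3],1],[[4,0.17,7.35],[0,0,0.3],1],[[4,0.17,7.35],[0,0,0.3],1],[[4,0.17,7.35],[0,0,0.3],1]]'

```text
clock: 39.4
tool_pos: [0.5287, -0.0294, 0.1153]
eef_rot: [0.998, -0.065, -0.001, 0.0]
contact_force: [0.1, 1.0, -0.4]
opening: 0.126
finger_force: 55.0
```

Run:
```python
from plant import r
from h import *
st=where(); mv(S(-.095,0,.1147),YS,0)
s=r.snapshot("wrist"); rim(s,"yellow",st["tool_pos"][2]-.0027)
```

```text
station mm [-160.3   -2.   115.3] toolx yaw -0.27 tilt -0.08 roll -0.05 F [ 0.1  1.  -0.4] q [ 0.14  0.77 -0.28  1.95  0.43  0.48 -2.16] open 0.12617055514149497 54.9604868888855
tcp [ 0.5287 -0.0294  0.1153] shift cm [ 6.53 -0.23  0.06] turn [ 0.05  0.08 -0.27] clk 39.4
circle mm [-66.2  -2.4] r 34.6
```

>>> carry_out --rows '[[[0.9,-0.22,0],[0,0,-0.3],1],[[1.8,-0.22,0],[0,0,-0.3],1],[[2.7,-0.22,0],[0,0,-0.3],1],[[3.6,-0.22,0],[0,0,-0.3],1],[[4.5,-0.22,0],[0,0,-0.3],1],[[5.4,-0.22,0.05],[0,0,-0.3],1],[[6.2,-0.22,0.1],[0,0,-0.3],1],[[6.6,-0.22,0.15],[0,0,-0.3],1],[[6.6,-0.22,0.2],[0,0,-0.3],1],[[6.6,-0.22,0.2],[0,0,-0.3],1],[[6.6,-0.22,0.2],[0,0,-0.3],1]]'

```text
clock: 40.55
tool_pos: [0.594, -0.0356, 0.1134]
eef_rot: [0.998, -0.062, -0.001, 0.0]
contact_force: [-0.2, -1.0, -0.9]
opening: 0.129
finger_force: 55.0
```

Run:
```python
from h import *
st=where()
```

```text
station mm [-94.7   0.  113.4] toolx yaw 0.07 tilt -0.09 roll -0.06 F [-0.2 -1.  -0.9] q [ 0.16  0.83 -0.32  1.76  0.41  0.62 -2.09] open 0.12922861403575112 54.9596107006073
```

Home. Release and rise.

>>> carry_out --rows '[[[0,0,0.05],[0,0,0],0.7],[[0,0,0.05],[0,0,0],0.6],[[0,0,0.05],[0,0,0],0.6],[[0,0,0.05],[0,0,0],0.6],[[0,0,-2],[0,0,0],0.6],[[0,0,-5],[0,0,0],0.6],[[0,0,-9],[0,0,0],0.6],[[0,0,-9],[0,0,0],0.6],[[0,0,-9],[0,0,0],0.6],[[0,0,-9],[0,0,0],1]]'

```text
clock: 41.55
tool_pos: [0.5937, -0.0358, 0.2024]
eef_rot: [0.998, -0.062, -0.002, 0.001]
contact_force: [0.5, -0.8, -0.3]
opening: 0.33
finger_force: 0.0
```

Run:
```python
from plant import r
from h import *
st=where()
s=r.snapshot("wrist"); print(disc(s,"yellow",np.array([.65,-.035]),.11,.125,rad=.12)[:4])
I=R.from_euler('z',-YS,degrees=True)
# pedal ribs
for b,ce,m in blobs(s,"yellow",60):
    p=at(s,*ce,.093,True); print(b.tolist(),np.round(I.apply(np.r_[p[:2]-c0,0])*1000,1))
cv2.imwrite("pics/w10.png",s["image"][:,:,::-1])
mv(S(-.02,.166,.14),YS,0)
```

```text
station mm [-9.500e+01 -2.000e-01  2.024e+02] toolx yaw 0.05 tilt -0.17 roll -0.09 F [ 0.5 -0.8 -0.3] q [ 0.2   0.71 -0.38  1.69  0.34  0.81 -2.03] open 0.3300161543524527 0.0
[(5855, array([ 0.6872, -0.0468]), array([ 0.6862, -0.0466]), [245, 33, 69, 95]), (1406, array([ 0.6137, -0.0376]), array([ 0.6174, -0.0381]), [271, 138, 17, 87])]
[245, 33, 69, 95, 5855] [0.2 0.6 0. ]
[114, 119, 10, 57, 282] [-48.  137.9   0. ]
[101, 120, 10, 57, 276] [-48.5 151.1   0. ]
[77, 123, 10, 57, 258] [-49.3 178.2   0. ]
[89, 122, 10, 57, 265] [-48.5 164.5   0. ]
[271, 138, 17, 87, 1406] [-79.1   0.4   0. ]
tcp [ 0.5936 -0.0358  0.2021] shift cm [  7.55 -16.63   6.15] turn [0.09 0.21 0.06] clk 41.6
```

View pics/w10.png

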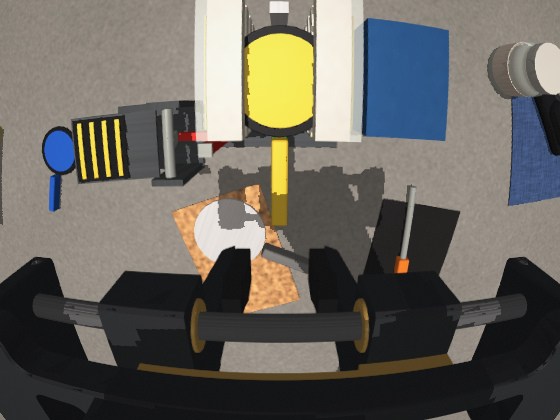

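Run:
```python
from h import *
mv(S(-.049,.166,.12),YS,0)
```

```text
tcp [ 0.5936 -0.0358  0.2021] shift cm [  4.66 -16.63   8.16] turn [0.09 0.21 0.06] clk 41.6
```

>>> carry_out --rows '[[[1,-4,0],[0,0,0],1],[[2,-8,0],[0,0,0],1],[[3,-12,0],[0,0,0],1],[[4.7,-16.6,1],[0,0,0],1],[[4.7,-16.6,3],[0,0,0],1],[[4.7,-16.6,6],[0,0,0],1],[[4.7,-16.6,8],[0,0,0],1],[[4.7,-16.6,8],[0,0,0],1],[[4.7,-16.6,8],[0,0,0],1],[[4.7,-16.6,8],[0,0,0],1]]'

```text
clock: 42.6
tool_pos: [0.6625, 0.1234, 0.1242]
eef_rot: [0.998, -0.062, 0.0, 0.0]
contact_force: [-0.3, 0.8, 0.2]
opening: 0.003
finger_force: 0.0
```

Run:
```python
from h import *
st=where()
```

```text
station mm [-46.7 166.4 124.2] toolx yaw 0.05 tilt 0.03 roll -0.01 F [-0.3  0.8  0.2] q [-0.09  0.9  -0.33  1.49  0.36  0.8  -2.24] open 0.0029173556374787833 0.0
```

>>> carry_out --rows '[[[0,0,2],[0,0,0],1],[[0,0,3.2],[0,0,0],1],[[0,0,4],[0,0,0],1],[[0,0,4.8],[0,0,0],1],[[0,0,5.5],[0,0,0],1],[[0,0,6.2],[0,0,0],1],[[0,0,6.8],[0,0,0],1],[[0,0,7.2],[0,0,0],1],[[0,0,7.2],[0,0,0],1],[[0,0,7.2],[0,0,0],1]]'

```text
clock: 43.6
tool_pos: [0.6631, 0.125, 0.058]
eef_rot: [0.998, -0.062, 0.002, -0.0]
contact_force: [-9.6, -1.2, 36.9]
opening: 0.005
finger_force: 17.8
```

Run:
```python
from h import *
st=where()
```

```text
station mm [-46.4 168.   58. ] toolx yaw 0.05 tilt 0.17 roll 0.06 F [-9.6 -1.2 36.9] q [-0.1   0.99 -0.3   1.52  0.39  0.69 -2.27] open 0.005353659227702512 17.8034843550995
```

>>> carry_out --rows '[[[0,0,-0.2],[0,0,0],1],[[0,0,-1],[0,0,0],1],[[0,0,-2],[0,0,0],1],[[0,0,-3],[0,0,0],1],[[0,0,-4.5],[0,0,0],1],[[0,0,-7],[0,0,0],1],[[0,0,-11],[0,0,0],1],[[-2,0,-14],[0,0,0],1],[[-6,-2,-15],[0,0,0],1],[[-10,-4,-15],[0,0,0],1],[[-10,-4,-15],[0,0,0],1],[[-10,-4,-15],[0,0,0],1]]'

```text
clock: 44.8
tool_pos: [0.5669, 0.1757, 0.2018]
eef_rot: [0.998, -0.061, -0.001, 0.001]
contact_force: [0.2, -0.5, 0.3]
opening: 0.004
finger_force: 0.0
```

Run:
```python
from plant import r
from h import *
where()
t=r.snapshot("top"); s=r.snapshot("wrist"); I=R.from_euler('z',-YS,degrees=True)
for n,q,f in(("t",t,False),("w",s,True)):
    hsv=cv2.cvtColor(q["image"],cv2.COLOR_RGB2HSV); m=cv2.inRange(hsv,(0,170,100),(4,255,255))|cv2.inRange(hsv,(175,170,100),(180,255,255))
    k,l,st,ce=cv2.connectedComponentsWithStats(m)
    for i in range(1,k):
        if st[i][4]<8: continue
        a=at(q,st[i][0],ce[i][1],.06,f);b=at(q,st[i][0]+st[i][2],ce[i][1],.06,f)
        if .55<a[0]<.72 and -.15<a[1]<.15: print(n,st[i],np.round(I.apply(np.r_[a[:2]-c0,0])*1000)[:2],np.round(I.apply(np.r_[b[:2]-c0,0])*1000)[:2])
    print(n,"bar closed px",proj(q,S(-.05,.028,.124),*([f])),"open px",proj(q,S(-.05,.052,.124),f))
for b,ce,m in blobs(s,"yellow",60):
    p=at(s,*ce,.093,True); print(b.tolist(),np.round(I.apply(np.r_[p[:2]-c0,0])*1000,1))
for b,ce,m in blobs(t,"orange",20): print("rod",np.round(at(t,*ce,.017),3))
cv2.imwrite("pics/end.png",s["image"][:,:,::-1])
```

```text
station mm [-148.1  206.3  201.8] toolx yaw 0.17 tilt -0.06 roll -0.09 F [ 0.2 -0.5  0.3] q [-0.18  0.71 -0.35  1.7   0.32  0.8  -2.37] open 0.0043563270574692265 0.0
t [263 163  15   5  46] [-58.  74.] [-53.  31.]
t bar closed px [279.09321566 159.21927063] open px [270.45948192 158.15113467]
w [407  87  36  11 275] [-54.  89.] [-50.  51.]
w bar closed px [502.11486697  95.4875156 ] open px [479.27608132  91.46195459]
[459, 0, 4, 75, 116] [-3.9 50.8  0. ]
[513, 8, 27, 77, 1587] [  3.2 -27.    0. ]
[316, 46, 7, 65, 367] [-49.4 175.3   0. ]
[331, 48, 6, 63, 361] [-48.5 164.    0. ]
[345, 49, 6, 63, 349] [-48.5 152.9   0. ]
[358, 51, 6, 61, 320] [-50.1 142.2   0. ]
[27, 54, 65, 146, 4393] [-71.3 406.3   0. ]
[76, 67, 36, 118, 1782] [-77.4 367.3   0. ]
[514, 92, 18, 74, 737] [-75.2 -26.9   0. ]
```

>>> carry_out --rows '[[[0,4,-1],[0,0,0],0.8],[[0,8,-2],[0,0,0],0.8],[[0,12,-3],[0,0,0],0.8],[[0,16,-4],[0,0,0],0.8],[[0,19,-4],[0,0,0],0.8],[[0,19,-4],[0,0,0],0.8],[[0,19,-4],[0,0,0],0.8],[[0,19,-4],[0,0,0],0.8],[[0,19,-4],[0,0,0],0.8]]'

```text
clock: 45.8
tool_pos: [0.5444, -0.0116, 0.2413]
eef_rot: [0.998, -0.061, -0.001, -0.0]
contact_force: [0.3, -0.3, 0.4]
opening: 0.2
finger_force: 0.0
```

Run:
```python
from plant import r
from h import *
where(); s=r.snapshot("wrist"); I=R.from_euler('z',-YS,degrees=True)
f=lambda u,v,z:np.round(I.apply(np.r_[at(s,u,v,z,True)[:2]-c0,0])*1000,1)[:2]
for b,ce,m in blobs(s,"yellow",60): print("yel",b.tolist(),f(*ce,.11),"as pedal",f(*ce,.093))
hsv=cv2.cvtColor(s["image"],cv2.COLOR_RGB2HSV); m=cv2.inRange(hsv,(0,170,80),(4,255,255))|cv2.inRange(hsv,(175,170,80),(180,255,255))
k,l,st,ce=cv2.connectedComponentsWithStats(m)
for i in range(1,k):
    if st[i][4]>40: print("red",st[i],f(st[i][0],ce[i][1],.06),f(st[i][0]+st[i][2],ce[i][1],.06))
for b,ce,m in blobs(s,"orange",300): print("or",b.tolist(),np.round(at(s,*ce,.01,True),3))
for n,y in(("closed",.028),("open",.052)):
    p=proj(s,S(-.05,y,.124),True); u,v=p.round().astype(int); print(n,p,s["image"][v,u])
q=proj(s,[.535,.03,.008],True).round().astype(int); print("blank px rgb",q,s["image"][q[1],q[0]] if q[1]<420 else None)
```

```text
station mm [-147.    17.6  241.3] toolx yaw 0.18 tilt -0.06 roll 0.0 F [ 0.3 -0.3  0.4] q [ 0.18  0.6  -0.4   1.8   0.31  0.81 -2.06] open 0.19991949365155165 0.0
yel [272, 0, 59, 64, 3566] [-5.9  0.4] as pedal [-2.  -0.7]
yel [136, 63, 6, 52, 250] [-50.3 143.6] as pedal [-49.1 151.3]
yel [148, 62, 6, 52, 249] [-50.7 131.7] as pedal [-49.6 138.6]
yel [112, 65, 6, 52, 238] [-49.9 168.4] as pedal [-48.8 177.6]
yel [124, 64, 6, 52, 246] [-49.9 155.9] as pedal [-48.7 164.3]
yel [294, 71, 16, 78, 1141] [-74.6  -0.3] as pedal [-74.9  -1.4]
yel [0, 91, 22, 89, 1084] [-75.7 315.6] as pedal [-76.1 333.8]
red [224  82  50   8 304] [-51.6  73.4] [-52.6  23.6]
or [400, 209, 17, 50, 470] [ 0.439 -0.171  0.01 ]
closed [267.21348542  79.17856869] [232 233 225]
open [237.09382391  79.73962558] [167 159 149]
blank px rgb [246 180] [132 128 125]
```

Run:
```python
from plant import r
print(r.finish_job())
```

```text
the job is handed in; nothing more can be done
None
```

I handed the job in after about 46 s. By my last measurements all three discs are home, the bar is shut, the pedal is up, the rod is on its mat and the blank is on the cork pad. The hand-in returned no verdict.

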